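# Load and clamp the grinding jar

### The arm

A 6-joint arm with a two-finger parallel gripper is mounted at the origin on the work surface. World frame = base frame: x ahead of the robot, y to its left, z up, the work surface at z = 0. Lengths are in m, angles in rad, forces in N, time in s.
With the tool pointing down it reaches from about 0.3 to 0.825 m from the base axis. Payload 5.4 kg.
Tool frame: the origin (TCP) lies between the finger pads; the fingertips stand 8 mm ahead of it and the grasp point (between the pads) lies 11 mm behind it (r.tips_ahead is the distance from the TCP to the fingertips, in m); z points along the fingers, y is the line along which they close (so a half turn about z gives the same grasp; the last joint's range is limited). The gripper opens to 92 mm and grips with 3 to 60 N. Pads are 20 mm wide; open, the fingers measure 128 mm over their backs; the gripper's body (75 mm by 189 mm) begins 69 mm behind the grasp point.
Start: joints at [0.96, 0.158, 1.597, -0, 1.386, -0.21], TCP at [0.224, 0.529, 0.223] pointing down, gripper open.
Joint ranges: [-2.91, 2.91], [-0.94, 2.29], [0.18, 2.7], [-1.29, 4.43], [0.17, 2.64], [-3, 3]. Speed limits (rad/s): [2.57, 2.57, 3.14, 3.14, 3.14, 3.14].

### API

Orientations are given as a unit quaternion [w, x, y, z].
In Python, from station import r gives the robot as it stands. The module is installed in compiled form; this text tells all that it offers.
- The arm moves only by the tool send_rows, never from a script. Its argument "rows" is a list of rows, each a list of 7 numbers: the shift along the tool's x, y, z in m, then the turn, a rotation vector about the tool's x, y, z in rad, then the opening, from 0 (shut) to 1 (fully open). A call has 1 to 10 rows; each row is the pose to reach, as a shift and turn from the pose commanded when the call began, along the tool's axes at that moment; what a row does not reach only later rows make up. A row lasts 1/10 s, in which the tool goes at most 50 mm and 8.59 degrees, less where a joint would pass 70% of its speed; a pose out of reach is approached as far as the arm can. A call with a gripper value outside its range is refused whole. The fingers move at their own pace and stop on an object; "force" is the grip in N (left out, the last holds). Time passes only in rows, so rows that repeat a pose let the fingers close. It gives the time, the measured TCP pose, the force, the opening and the grip force at its end, in the units of the state.
- r.observe(): the state, without advancing time (a new reading comes with each control period).
- r.capture(name): name is "scene" or "top" or "wrist"; returns the picture (420x560x3 uint8, red, green, blue); there is no depth.
- r.camera_params(name): a dict with "vfov" (degrees; the focal length in pixels is half the picture's height over the tangent of half this angle, whatever the lens; pixels are square), "cx", "cy" (the principal point, pixels), "R" (3x3) and "t" (3): a world point X has camera coordinates R X + t; the wrist camera has in their place "mount" (4x4, takes a point from camera to tool coordinates, whose origin is the TCP and whose axes are the flange's). Camera axes: x right, y down, z forward; pixel columns grow to the right and rows downward; lengths in m; the calibration is good to about 2 mm. A picture is of the moment at which its call begins: read the wrist's pose just before it. camera_params takes no time and is no camera call.
- r.job_done(): hands the job in; it is judged then, once.
The state is a dict: "time": time; "joints": joint angles; "joint_velocities": joint speeds; "effort": joint torques, N m; "tcp_pos": TCP position; "tool_rot": TCP orientation; "wrist_force": force on the tool from outside, world axes, zero at the start; "moment": the same for the moment, N m; "gripper_width": finger opening in m; "gripper_force": force on a finger pad.
Only numpy, scipy, OpenCV 4.12 (cv2) and the standard library are available. Lean on these libraries where they do the work, as an engineer would, in place of code of your own. Each camera call takes 0.05 s, during which the arm holds its last target. There are 200 camera calls.

### The job

Make the grinding jar ready for milling: first put every white ceramic cylinder on the bench into the jar, then screw the blue lid fully home (set it on, turn it backward until it drops into the thread start, then forward until it is right down on the rim). Finally lower the clamp plate, kept level, over the two guide pins until it lies flat on both shoulders. Do not knock over or push away the stopper, the vial, the bottle or the beaker.

Things in the scene. Friction and masses are not known exactly. Their poses are not given: they have to be found in the camera images.
- station: Mixer station, fixed: a low black base 90 x 200 mm (x, y), its top 22 mm above the bench; origin at bench level under its centre, z up. The round steel grinding jar stands fixed in its middle, and a guide pin 80 mm either side of the jar along the y axis.
- pin_a (a point): Tip of the guide pin at the station's +y end, 130 mm above the bench: a steel pin 11 mm across, tapering to 6 mm in its top 8 mm, on an aluminium pillar 22 mm across whose shoulder is 30 mm below the tip.
- pin_b (a point): Tip of the other guide pin, at the station's -y end; same sizes.
- jar_mouth (a point): Centre of the jar's open mouth, at the height of its rim, 86 mm above the bench. The mouth is 34 to 40 mm wide inside; the jar's floor is 59 mm below the rim, with a 6 mm cone in its middle. Outside, the jar is 62 mm across up to 24 mm below the rim; the threaded neck above that is 49 mm (56 mm over the thread), tapering to 43 mm at the rim. Axes as the station's.
- thread (a point): Point on the jar's axis 8 mm below the rim: coarse right-hand thread, 3 starts 120 deg apart, their angles untold and different each time. A lid set on usually rests on sloping crowns 4 to 11 mm above home; turned clockwise (from above) there it meets a stop. Anticlockwise, within 110 deg, it climbs at 30 mm per turn, then drops about 6 mm if let fall or lightly pressed, and meets a stop.
- lid_home (a point): Where the lid's origin lies when fully home, 16 mm below the rim. After the drop the lid is about 5 mm above home; clockwise turning draws it down 30 mm per turn: 45 to 65 deg brings its roof onto the rim (home), 20 to 30 deg more is tight. A gripped lid at a stop slips in the fingers. Sometimes a lid set on falls into the starts at once: then anticlockwise is blocked.
- plate_seat (a point): Point midway between the two guide pins at the height of their shoulders, 100 mm above the bench: where the clamp plate's origin comes to rest. Axes as the station's.
- lid: Blue round screw lid with a white disc on top, 64 mm across, 27 mm high, about 90 g, hollow from below: roof 11 mm thick, skirt 16 mm deep (bore 58 mm), three inner lugs near its lower edge, 120 deg apart at unmarked angles. Origin at the centre of its underside, z up; stands right way up on the bench. Fully home its top is 11 mm above jar_mouth.
- plate: Aluminium clamp plate 60 x 210 x 8 mm (x, y, z), about 0.35 kg, lying flat; origin at the centre of its underside. Two through holes 14 mm across at y = +80 and -80 mm. A red handle block 16 mm wide (x), 60 mm long (y) stands on its middle, from 8 to 42 mm above the underside. Either way round fits.
- media0_center (a point): Centre of one white ceramic grinding cylinder, 16 mm across, 11 mm high, 20 g, standing on the bench at the start; z is its axis. Absent (None) in some starts.
- media1_center (a point): Centre of one white ceramic grinding cylinder, 16 mm across, 11 mm high, 20 g, standing on the bench at the start; z is its axis. Absent (None) in some starts.
- media2_center (a point): Centre of one white ceramic grinding cylinder, 16 mm across, 11 mm high, 20 g, standing on the bench at the start; z is its axis. Absent (None) in some starts.
- media3_center (a point): Centre of one white ceramic grinding cylinder, 16 mm across, 11 mm high, 20 g, standing on the bench at the start; z is its axis. Absent (None) in some starts.
- media4_center (a point): Centre of one white ceramic grinding cylinder, 16 mm across, 11 mm high, 20 g, standing on the bench at the start; z is its axis. Absent (None) in some starts.
- bung: Orange stopper, 26 mm across, 22 mm high, among the cylinders; a bystander. Origin at its underside.
- vial: Small amber vial with black cap, 22 mm across, 45 mm high; a bystander. Origin at its underside.
- reagent: Amber bottle 68 mm across, 130 mm high, right at the back; a bystander. Origin at its underside.
- beaker: Glass beaker 70 mm across, 90 mm high, left at the back; a bystander. Origin at its underside.
Not all that is in view belongs to the job. What is shaped like the plate but green is not meant.

How it is judged:
By the outcome, as a careful person would: the job done as asked, in the order asked, and still so for the second after the job is handed in, with the robot touching nothing.
Of media0, media1, media2, media3, media4 only 3 to 5 are there at a start; the rules pass over those that are not, and their reading is None.
At some moment in a run one of media0, media1, media2, media3, media4, lid, plate may be knocked a few centimetres aside while the robot is not near it.
Once in a run the grip may slacken for a moment while it holds something.
It also fails if it takes over 210 s, if anything falls off the work surface, if the arm or the gripper's body presses on something with over 40 N, if the wrist force passes 120 N, or if a joint passes its speed limit or range.

## Working session

There is one attempt and no reset: what is moved stays moved. The work goes in short steps, Python scripts to look and compute and a tool call to move; the robot and the scene stay as the last step left them, time stands still between calls to the robot, and variables do not carry over. Pictures are saved under pics/ and viewed, at most 16 in all, crops included, and the job is handed in when it is done.

Besides the shell and the picture viewer there is one more tool, called after "Request:" as name(argument=value, ...), one argument or row to a line, values as JSON. send_rows: Moves the arm, as the interface text tells. Its arguments: {"type":"object","properties":{"rows":{"type":"array","items":{"type":"array","items":{"type":"number"}}},"force":{"type":"number"}},"required":["rows"]}

```bash
mkdir -p pics; python3 - <<'E'
from station import r
import cv2
print(r.observe())
for n in ("scene","top"):
    im=r.capture(n); cv2.imwrite(f"pics/{n}0.png",im[...,::-1]); print(n,r.camera_params(n))
print(r.camera_params("wrist"), r.tips_ahead)
E
```

```text
{'time': 0.0, 'joints': array([ 9.59887205e-01,  1.59058475e-01,  1.59825053e+00, -2.07836386e-05,
        1.38616480e+00, -2.10087448e-01]), 'joint_velocities': array([ 2.26579940e-05, -1.55812028e-03, -4.65851449e-04,  3.06536021e-04,
       -1.67076068e-03,  1.08500307e-04]), 'effort': array([ 2.82465771e-04, -3.85564291e+01, -3.22115672e+01,  7.02103483e-02,
        3.76570900e-02, -1.16554852e-04]), 'tcp_pos': array([0.22400901, 0.52890313, 0.22160444]), 'tool_rot': array([-3.65987604e-04,  1.99069994e-01,  9.79984823e-01, -8.66511523e-04]), 'wrist_force': array([ 0.54670749,  0.14864754, -0.59510812]), 'moment': array([ 0.02303601, -0.00020334,  0.03387948]), 'gripper_force': 0.0, 'gripper_width': 0.09188034811824083}
scene {'vfov': 43.596330157214226, 'cx': 289.29817280150104, 'cy': 207.69687276690473, 'R': array([[-0.14539265,  0.98913636,  0.02168483],
       [ 0.52746285,  0.09603741, -0.84413255],
       [-0.83704475, -0.11129273, -0.53569582]]), 't': array([ 0.04387911, -0.16231609,  1.95938804])}
top {'vfov': 46.22748222113337, 'cx': 279.69118963016956, 'cy': 212.70119252909242, 'R': array([[-0.0132416 , -0.99972452, -0.01937915],
       [-0.98792924,  0.01607193, -0.15406984],
       [ 0.15433886,  0.01710509, -0.9878699 ]]), 't': array([0.05350567, 0.52616497, 1.34231848])}
{'vfov': 66.52558207034888, 'cx': 279.63173317302125, 'cy': 209.36779345814057, 'mount': array([[ 9.04062189e-04, -9.63063500e-01, -2.69272867e-01,
         7.61327808e-02],
       [ 9.99999527e-01,  9.67623522e-04, -1.03319490e-04,
        -1.35840392e-03],
       [ 3.60057989e-04, -2.69272646e-01,  9.63063919e-01,
        -1.61253128e-01],
       [ 0.00000000e+00,  0.00000000e+00,  0.00000000e+00,
         1.00000000e+00]])} 0.008
```

View pics/top0.png

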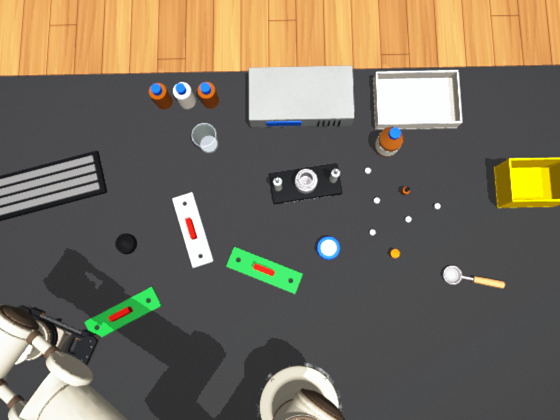

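View pics/scene0.png

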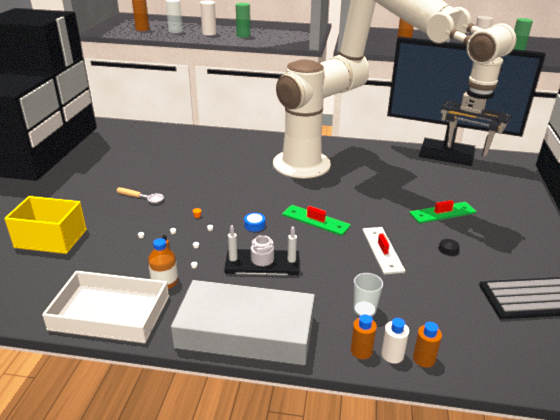

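Top view: five white cylinders at about (368,171), (377,200), (373,232), (408,219) and (437,206). The lid is at (329,248) and the jar at (306,181). There are three plate-shaped things at (193,229), (265,270) and (122,312); only the one at (193,229) is aluminium, and the other two are green. I'll confirm with one enlarged crop.

```bash
cat > h.py <<'E'
import numpy as np, cv2
from station import r
from scipy.spatial.transform import Rotation as Ro
def K(p): f=210/np.tan(np.radians(p["vfov"]/2)); return f,p["cx"],p["cy"]
def Rt(name,s=None):
    p=r.camera_params(name)
    if name!="wrist": return p,np.array(p["R"]),np.array(p["t"])
    s=s or r.observe(); q=s["tool_rot"]
    T=np.eye(4); T[:3,:3]=Ro.from_quat([q[1],q[2],q[3],q[0]]).as_matrix(); T[:3,3]=s["tcp_pos"]
    M=np.linalg.inv(T@np.array(p["mount"])); return p,M[:3,:3],M[:3,3]
def pix2w(name,u,v,z,s=None):
    p,R,t=Rt(name,s); f,cx,cy=K(p); c=-R.T@t; d=R.T@np.array([(u-cx)/f,(v-cy)/f,1]); return c+d*(z-c[2])/d[2]
def w2pix(name,X,s=None):
    p,R,t=Rt(name,s); f,cx,cy=K(p); c=R@np.array(X)+t; return cx+f*c[0]/c[2],cy+f*c[1]/c[2]
def tool():
    s=r.observe(); q=s["tool_rot"]; return s,Ro.from_quat([q[1],q[2],q[3],q[0]]).as_matrix()
def go(X,ang=None):
    """tool-frame shift to world X, and z turn so that tool y lies along world angle ang (mod pi)"""
    s,R=tool(); d=R.T@(np.array(X)-s["tcp_pos"]); a=0
    if ang is not None:
        y=R.T@np.array([np.cos(ang),np.sin(ang),0]); a=np.arctan2(-y[0],y[1]); a=(a+np.pi/2)%np.pi-np.pi/2
    # tilt correction
    z=R.T@np.array([0,0,-1]); 
    print("shift",d.round(4),"turn",round(a,4),"tilt fix",np.cross([0,0,1],z).round(4),"t",round(s["time"],2),"tcp",s["tcp_pos"].round(4),"yang",round(np.arctan2(R[1,1],R[0,1]),3),"j6",round(s["joints"][5],3))
E
python3 - <<'E'
from h import *
im=cv2.imread("pics/top0.png")
a=cv2.resize(im[160:280,165:465],None,fx=2.66,fy=2.66,interpolation=cv2.INTER_CUBIC)
cv2.imwrite("pics/c1.png",a)
g=cv2.cvtColor(im,cv2.COLOR_BGR2HSV)
m=((g[...,1]<60)&(g[...,2]>150)).astype(np.uint8)
n,l,st,c=cv2.connectedComponentsWithStats(m)
for i in range(1,n):
    if 5<st[i,4]<200 and 150<c[i,1]<290 and 170<c[i,0]<460: print(c[i].round(1),st[i,4],pix2w("top",*c[i],0.009).round(4))
for nm,u,v,z in [("lid",329,248,.027),("jar",306,180,.086),("pa",278,182,.13),("pb",335,173,.13),("plh1",185,203,.008),("plh2",200.5,256,.008),("red",192,229,.042)]: print(nm,pix2w("top",u,v,z).round(4))
s,R=tool();print(R.round(3))
E
```

```text
[389.8 152.7] 41 [ 0.7041 -0.2777  0.009 ]
[367.6 170.2] 32 [ 0.653  -0.2111  0.009 ]
[335.3 172.9] 54 [ 0.6464 -0.117   0.009 ]
[277.2 181.3] 58 [0.6244 0.0524 0.009 ]
[376.5 200. ] 34 [ 0.5644 -0.2329  0.009 ]
[437.2 205.7] 32 [ 0.5449 -0.4055  0.009 ]
[408.  218.8] 35 [ 0.5083 -0.3203  0.009 ]
[372.3 231.8] 32 [ 0.4725 -0.2169  0.009 ]
lid [ 0.4267 -0.091   0.027 ]
jar [ 0.6096 -0.0285  0.086 ]
pa [0.5956 0.0476 0.13  ]
pb [ 0.6174 -0.1042  0.13  ]
plh1 [0.565  0.3206 0.008 ]
plh2 [0.4109 0.2737 0.008 ]
red [0.4845 0.2924 0.042 ]
[[-0.921  0.39  -0.001]
 [ 0.39   0.921 -0.001]
 [ 0.    -0.002 -1.   ]]
```

View pics/c1.png

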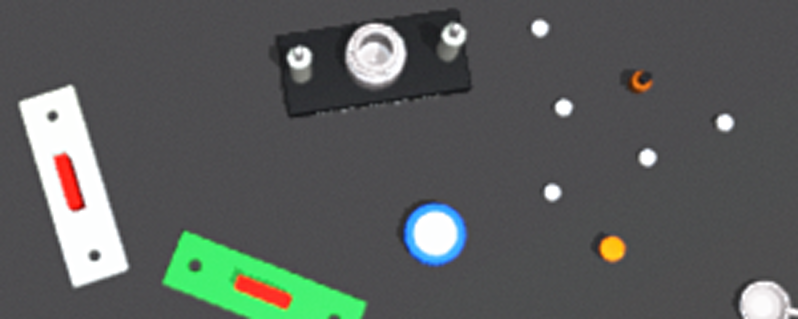

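Confirmed: the white/aluminium plate at top (193,229) is the one; the green ones are decoys. There are five cylinders. Next I'll find the bottle's position, because the gripper body has to clear it, and work out the first pick.

```bash
python3 - <<'E'
from h import *
print("cap",pix2w("top",393.5,132,.13).round(4),"scene",pix2w("scene",160,244,.13).round(4))
print("vial",pix2w("top",405.5,189.5,.045).round(4),"bung",pix2w("top",395,253.5,.022).round(4),"beaker",pix2w("top",204,133,.09).round(4))
go([0.4725,-0.2169,0.12],0.0); go([0.4725,-0.2169,0.12],1.57)
E
```

```text
cap [ 0.7274 -0.2644  0.13  ] scene [ 0.7348 -0.2639  0.13  ]
vial [ 0.5866 -0.3089  0.045 ] bung [ 0.4089 -0.2756  0.022 ] beaker [0.7478 0.2532 0.09  ]
shift [-0.5198 -0.5896  0.1025] turn 1.17 tilt fix [-0.0016 -0.0003  0.    ] t 0.1 tcp [0.2241 0.529  0.2217] yang 1.17 j6 -0.21
shift [-0.5198 -0.5896  0.1025] turn -0.4 tilt fix [-0.0016 -0.0003  0.    ] t 0.1 tcp [0.2241 0.529  0.2217] yang 1.17 j6 -0.21
```

Request:
send_rows(
  rows=[
    [-0.52, -0.59, 0.06, 0, 0, 0, 0.4],
    [-0.52, -0.59, 0.06, 0, 0, 0, 0.4],
    [-0.52, -0.59, 0.06, 0, 0, 0, 0.4],
    [-0.52, -0.59, 0.06, 0, 0, 0, 0.4],
    [-0.52, -0.59, 0.06, 0, 0, 0, 0.4],
    [-0.52, -0.59, 0.06, 0, 0, 0, 0.4],
    [-0.52, -0.59, 0.06, 0, 0, 0, 0.4],
    [-0.52, -0.59, 0.06, 0, 0, 0, 0.4],
    [-0.52, -0.59, 0.06, 0, 0, 0, 0.4],
    [-0.52, -0.59, 0.06, 0, 0, 0, 0.4],
  ],
  force=15,
)

```text
time: 1.1
tcp_pos: [0.382, 0.0545, 0.1844]
tool_rot: [0.0, 0.199, 0.98, 0.0]
wrist_force: [1.6, 0.1, 0.2]
gripper_width: 0.0366
gripper_force: 0.0
```

```bash
cat >> h.py <<'E'
def media(show=True):
    im=r.capture("top")[...,::-1]; g=cv2.cvtColor(np.ascontiguousarray(im),cv2.COLOR_BGR2HSV)
    n,l,st,c=cv2.connectedComponentsWithStats(((g[...,1]<60)&(g[...,2]>150)).astype(np.uint8))
    return [pix2w("top",*c[i],0.009).round(4) for i in range(1,n) if 12<st[i,4]<60 and 155<c[i,1]<290 and 340<c[i,0]<480]
E
python3 - <<'E'
from h import *
print(*media()); go([0.4725,-0.2169,0.08]); go([0.4725,-0.2169,0.011])
E
```

```text
[ 0.6528 -0.2107  0.009 ] [ 0.5647 -0.2329  0.009 ] [ 0.5452 -0.4058  0.009 ] [ 0.5087 -0.3208  0.009 ] [ 0.4725 -0.2173  0.009 ]
shift [-0.1861 -0.2071  0.1055] turn 0 tilt fix [-0.0041  0.0029  0.    ] t 1.15 tcp [0.3839 0.0476 0.1841] yang 1.162 j6 -1.349
shift [-0.1859 -0.2068  0.1745] turn 0 tilt fix [-0.0041  0.0029  0.    ] t 1.15 tcp [0.3839 0.0476 0.1841] yang 1.162 j6 -1.349
```

Request:
send_rows(
  rows=[
    [-0.184, -0.205, 0.1, 0, 0, 0, 0.4],
    [-0.184, -0.205, 0.1, 0, 0, 0, 0.4],
    [-0.184, -0.205, 0.1, 0, 0, 0, 0.4],
    [-0.184, -0.205, 0.1, 0, 0, 0, 0.4],
    [-0.184, -0.205, 0.1, 0, 0, 0, 0.4],
    [-0.184, -0.205, 0.1, 0, 0, 0, 0.4],
    [-0.184, -0.205, 0.1, 0, 0, 0, 0.4],
    [-0.184, -0.205, 0.1, 0, 0, 0, 0.4],
    [-0.184, -0.205, 0.1, 0, 0, 0, 0.4],
  ],
)

```text
time: 2.05
tcp_pos: [0.4712, -0.2029, 0.0848]
tool_rot: [-0.0, 0.199, 0.98, 0.0]
wrist_force: [1.0, 0.5, 0.2]
gripper_width: 0.0369
gripper_force: 0.0
```

```bash
python3 - <<'E'
from h import *
go([0.4725,-0.2173,0.011]);s,R=tool(); im=r.capture("wrist"); cv2.imwrite("pics/w1.png",im[...,::-1])
print(w2pix("wrist",[0.4725,-0.2173,0.011],s))
E
```

```text
shift [-0.0068 -0.0128  0.0737] turn 0 tilt fix [ 0.0003 -0.0004  0.    ] t 2.05 tcp [ 0.4712 -0.2029  0.0848] yang 1.171 j6 -1.814
(np.float64(264.96992176974413), np.float64(230.74902220115996))
```

View pics/w1.png

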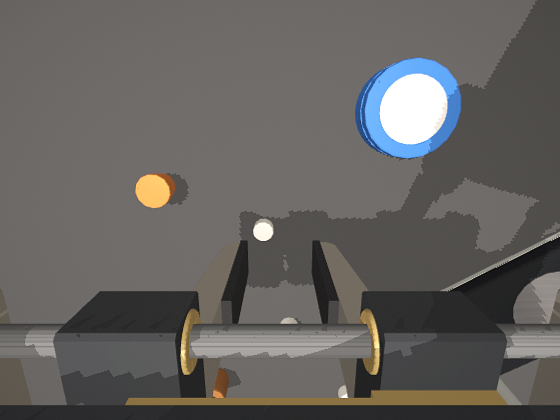

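The wrist view shows the cylinder at (263,230) against a prediction of (265,231), so the calibration is good. Grasping it now.

Request:
send_rows(
  rows=[
    [-0.007, -0.013, 0.03, 0, 0, 0, 0.4],
    [-0.007, -0.013, 0.073, 0, 0, 0, 0.4],
    [-0.007, -0.013, 0.073, 0, 0, 0, 0.4],
    [-0.007, -0.013, 0.073, 0, 0, 0, 0.1],
    [-0.007, -0.013, 0.073, 0, 0, 0, 0.1],
    [-0.007, -0.013, 0.073, 0, 0, 0, 0.1],
    [-0.007, -0.013, 0.073, 0, 0, 0, 0.1],
  ],
  force=15,
)

```text
time: 2.8
tcp_pos: [0.4731, -0.2186, 0.0126]
tool_rot: [0.0, 0.199, 0.98, -0.0]
wrist_force: [-1.1, 1.6, 4.4]
gripper_width: 0.0148
gripper_force: 15.0
```

```bash
python3 - <<'E'
from h import *
go([0.609,-0.0285,0.11]);print(r.observe()["gripper_width"])
E
```

```text
shift [-0.0511  0.2281 -0.0973] turn 0 tilt fix [ 0.0001  0.0009 -0.    ] t 2.8 tcp [ 0.4731 -0.2186  0.0126] yang 1.17 j6 -1.836
0.014799025182034449
```

Request:
send_rows(
  rows=[
    [0, 0, -0.05, 0, 0, 0, 0.1],
    [0, 0, -0.095, 0, 0, 0, 0.1],
    [-0.051, 0.228, -0.095, 0, 0, 0, 0.1],
    [-0.051, 0.228, -0.095, 0, 0, 0, 0.1],
    [-0.051, 0.228, -0.095, 0, 0, 0, 0.1],
    [-0.051, 0.228, -0.095, 0, 0, 0, 0.1],
    [-0.051, 0.228, -0.095, 0, 0, 0, 0.1],
    [-0.051, 0.228, -0.09, 0, 0, 0, 0.1],
    [-0.051, 0.228, -0.09, 0, 0, 0, 0.1],
    [-0.051, 0.228, -0.09, 0, 0, 0, 0.1],
  ],
)

```text
time: 3.8
tcp_pos: [0.6078, -0.0296, 0.1012]
tool_rot: [-0.001, 0.199, 0.98, -0.0]
wrist_force: [0.0, -0.1, -0.4]
gripper_width: 0.0147
gripper_force: 15.0
```

```bash
python3 - <<'E'
from h import *
go([0.609,-0.0285,0.102]);s,R=tool();print(s["gripper_width"]); im=r.capture("wrist"); cv2.imwrite("pics/w2.png",im[...,::-1])
print(w2pix("wrist",[0.609,-0.0285,0.086],s))
E
```

```text
shift [-0.0007  0.0015 -0.0008] turn 0 tilt fix [-0.0006 -0.0011  0.    ] t 3.8 tcp [ 0.6078 -0.0296  0.1012] yang 1.169 j6 -1.416
0.014740356857818295
(np.float64(284.4892889550206), np.float64(253.7832589836215))
```

View pics/w2.png

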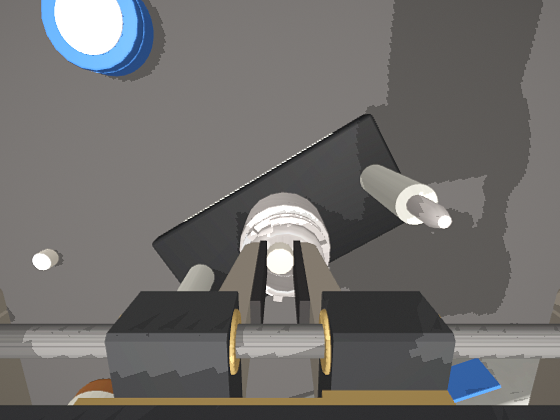

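The cylinder at (280,260) sits centred over the jar mouth, so I'm releasing it. I lift above pin_b before travelling to the next one.

Request:
send_rows(
  rows=[
    [0, 0, 0, 0, 0, 0, 0.4],
    [0, 0, 0, 0, 0, 0, 0.4],
    [0, 0, -0.05, 0, 0, 0, 0.4],
    [-0.01, -0.05, -0.055, 0, 0, 0, 0.4],
    [-0.02, -0.1, -0.055, 0, 0, 0, 0.4],
    [-0.03, -0.15, -0.045, 0, 0, 0, 0.4],
    [-0.04, -0.204, 0, 0, 0, 0, 0.4],
    [-0.04, -0.204, 0.04, 0, 0, 0, 0.4],
    [-0.04, -0.204, 0.04, 0, 0, 0, 0.4],
    [-0.04, -0.204, 0.04, 0, 0, 0, 0.4],
  ],
)

```text
time: 4.85
tcp_pos: [0.5644, -0.2316, 0.06]
tool_rot: [-0.002, 0.2, 0.98, 0.001]
wrist_force: [-0.2, 0.5, -0.0]
gripper_width: 0.037
gripper_force: 0.0
```

```bash
python3 - <<'E'
from h import *
m=media(); print(*m); go([0.5647,-0.2329,0.0115])
E
```

```text
[ 0.6552 -0.2138  0.009 ] [ 0.6038 -0.2835  0.009 ] [ 0.5709 -0.3057  0.009 ] [ 0.5455 -0.4056  0.009 ]
shift [ 0.0009 -0.0016  0.0507] turn 0 tilt fix [ 0.0004 -0.0001  0.    ] t 4.9 tcp [ 0.5661 -0.2318  0.0622] yang 1.17 j6 -1.756
```

Request:
send_rows(
  rows=[
    [0.001, -0.001, 0.049, 0, 0, 0, 0.4],
    [0.001, -0.001, 0.049, 0, 0, 0, 0.4],
    [0.001, -0.001, 0.049, 0, 0, 0, 0.4],
    [0.001, -0.001, 0.049, 0, 0, 0, 0.1],
    [0.001, -0.001, 0.049, 0, 0, 0, 0.1],
    [0.001, -0.001, 0.049, 0, 0, 0, 0.1],
    [0.001, -0.001, 0.0, 0, 0, 0, 0.1],
    [0.001, -0.001, -0.05, 0, 0, 0, 0.1],
    [0.001, -0.001, -0.095, 0, 0, 0, 0.1],
    [0.001, -0.001, -0.095, 0, 0, 0, 0.1],
  ],
)

```text
time: 5.9
tcp_pos: [0.569, -0.2355, 0.166]
tool_rot: [0.007, 0.199, 0.98, -0.003]
wrist_force: [1.4, -1.1, 0.4]
gripper_width: 0.0146
gripper_force: 15.0
```

```bash
python3 - <<'E'
from h import *
go([0.609,-0.0285,0.102]); print(*media()) 
E
```

```text
shift [0.0449 0.2064 0.0627] turn 0 tilt fix [-0.0029  0.0155  0.    ] t 5.9 tcp [ 0.569  -0.2355  0.166 ] yang 1.17 j6 -1.759
[ 0.6271 -0.2858  0.009 ] [ 0.5984 -0.3404  0.009 ] [ 0.5455 -0.4056  0.009 ]
```

Request:
send_rows(
  rows=[
    [0.01, 0.05, 0, 0, 0, 0, 0.1],
    [0.02, 0.1, 0, 0, 0, 0, 0.1],
    [0.03, 0.15, 0, 0, 0, 0, 0.1],
    [0.04, 0.205, 0.02, 0, 0, 0, 0.1],
    [0.04, 0.205, 0.054, 0, 0, 0, 0.1],
    [0.04, 0.205, 0.054, 0, 0, 0, 0.1],
    [0.04, 0.205, 0.054, 0, 0, 0, 0.1],
    [0.04, 0.205, 0.054, 0, 0, 0, 0.1],
  ],
)

```text
time: 6.75
tcp_pos: [0.6078, -0.0298, 0.1035]
tool_rot: [0.0, 0.2, 0.98, -0.0]
wrist_force: [0.2, -0.1, -0.1]
gripper_width: 0.015
gripper_force: 14.9
```

```bash
python3 - <<'E'
from h import *
go([0.609,-0.0285,0.102]);print(r.observe()["gripper_width"])
print(*media())
go([0.5455,-0.4057,0.06]);go([0.5087,-0.3208,0.06]);go([0.6528,-0.2107,0.06])
E
```

```text
shift [-0.0006  0.0016  0.0015] turn 0 tilt fix [-0.0005  0.0004  0.    ] t 6.75 tcp [ 0.6078 -0.0298  0.1035] yang 1.169 j6 -1.415
0.015040413113987128
[ 0.6528 -0.2107  0.009 ] [ 0.5455 -0.4056  0.009 ] [ 0.5089 -0.3207  0.009 ]
shift [-0.0895 -0.3703  0.044 ] turn 0 tilt fix [-0.0002  0.0013  0.    ] t 6.8 tcp [ 0.6081 -0.0299  0.1038] yang 1.168 j6 -1.415
shift [-0.0224 -0.3066  0.0439] turn 0 tilt fix [-0.0002  0.0013  0.    ] t 6.8 tcp [ 0.6081 -0.0299  0.1038] yang 1.168 j6 -1.415
shift [-0.1119 -0.1488  0.044 ] turn 0 tilt fix [-0.0002  0.0013  0.    ] t 6.8 tcp [ 0.6081 -0.0299  0.1038] yang 1.168 j6 -1.415
```

Request:
send_rows(
  rows=[
    [0, 0, 0, 0, 0, 0, 0.4],
    [0, 0, 0, 0, 0, 0, 0.4],
    [0, 0, -0.05, 0, 0, 0, 0.4],
    [-0.025, -0.035, -0.055, 0, 0, 0, 0.4],
    [-0.06, -0.075, -0.055, 0, 0, 0, 0.4],
    [-0.09, -0.115, -0.045, 0, 0, 0, 0.4],
    [-0.112, -0.149, -0.01, 0, 0, 0, 0.4],
    [-0.112, -0.149, 0.03, 0, 0, 0, 0.4],
    [-0.112, -0.149, 0.044, 0, 0, 0, 0.4],
    [-0.112, -0.149, 0.044, 0, 0, 0, 0.4],
  ],
)

```text
time: 7.8
tcp_pos: [0.6504, -0.2079, 0.0556]
tool_rot: [-0.003, 0.199, 0.98, 0.001]
wrist_force: [0.1, -0.0, 0.6]
gripper_width: 0.0369
gripper_force: 0.0
```

```bash
python3 - <<'E'
from h import *
go([0.6528,-0.2107,0.0115]);s,R=tool();g=cv2.cvtColor(r.capture("wrist"),cv2.COLOR_RGB2HSV)
u,v=map(int,w2pix("wrist",[0.6528,-0.2107,0.011],s)); print(u,v)
m=((g[...,1]<60)&(g[...,2]>170))[v-30:v+30,u-30:u+30]; y,x=np.nonzero(m); print(x.mean()+u-30,y.mean()+v-30,len(x))
E
```

```text
shift [-0.0036 -0.0016  0.0441] turn 0 tilt fix [ 0.0008 -0.0066  0.    ] t 7.8 tcp [ 0.6504 -0.2079  0.0556] yang 1.17 j6 -1.656
279 240
276.1060606060606 240.00865800865802 462
```

Request:
send_rows(
  rows=[
    [-0.001, -0.001, 0.045, 0, 0, 0, 0.4],
    [-0.001, -0.001, 0.045, 0, 0, 0, 0.4],
    [-0.001, -0.001, 0.045, 0, 0, 0, 0.4],
    [-0.001, -0.001, 0.045, 0, 0, 0, 0.1],
    [-0.001, -0.001, 0.045, 0, 0, 0, 0.1],
    [-0.001, -0.001, 0.045, 0, 0, 0, 0.1],
    [-0.001, -0.001, 0.0, 0, 0, 0, 0.1],
    [-0.001, -0.001, -0.05, 0, 0, 0, 0.1],
    [-0.001, -0.001, -0.1, 0, 0, 0, 0.1],
    [-0.001, -0.001, -0.1, 0, 0, 0, 0.1],
  ],
)

```text
time: 8.85
tcp_pos: [0.6582, -0.2131, 0.1697]
tool_rot: [0.008, 0.199, 0.98, -0.002]
wrist_force: [0.6, -1.1, 0.1]
gripper_width: 0.0142
gripper_force: 15.0
```

Request:
send_rows(
  rows=[
    [0.025, 0.035, 0, 0, 0, 0, 0.1],
    [0.06, 0.075, 0, 0, 0, 0, 0.1],
    [0.09, 0.115, 0, 0, 0, 0, 0.1],
    [0.112, 0.15, 0.02, 0, 0, 0, 0.1],
    [0.112, 0.15, 0.055, 0, 0, 0, 0.1],
    [0.112, 0.15, 0.055, 0, 0, 0, 0.1],
    [0.112, 0.15, 0.055, 0, 0, 0, 0.1],
    [0.112, 0.15, 0.055, 0, 0, 0, 0.1],
  ],
)

```text
time: 9.65
tcp_pos: [0.6097, -0.0299, 0.1054]
tool_rot: [0.001, 0.2, 0.98, -0.0]
wrist_force: [0.1, 0.2, -1.2]
gripper_width: 0.0147
gripper_force: 14.9
```

```bash
python3 - <<'E'
from h import *
go([0.609,-0.0285,0.102]);print(r.observe()["gripper_width"])
print(*media())
E
```

```text
shift [0.0013 0.001  0.0034] turn 0 tilt fix [ 0.0002  0.0022 -0.    ] t 9.65 tcp [ 0.6097 -0.0299  0.1054] yang 1.169 j6 -1.415
0.014662364800213573
[ 0.5455 -0.4056  0.009 ] [ 0.5089 -0.3207  0.009 ]
```

Request:
send_rows(
  rows=[
    [0, 0, 0, 0, 0, 0, 0.4],
    [0, 0, 0, 0, 0, 0, 0.4],
    [0, 0, -0.05, 0, 0, 0, 0.4],
    [-0.003, -0.05, -0.055, 0, 0, 0, 0.4],
    [-0.006, -0.1, -0.055, 0, 0, 0, 0.4],
    [-0.009, -0.15, -0.05, 0, 0, 0, 0.4],
    [-0.013, -0.2, -0.03, 0, 0, 0, 0.4],
    [-0.017, -0.25, 0, 0, 0, 0, 0.4],
    [-0.02, -0.3, 0.02, 0, 0, 0, 0.4],
    [-0.021, -0.307, 0.045, 0, 0, 0, 0.4],
  ],
)

```text
time: 10.7
tcp_pos: [0.5081, -0.3245, 0.06]
tool_rot: [0.002, 0.201, 0.98, -0.002]
wrist_force: [1.1, -0.3, 0.4]
gripper_width: 0.0369
gripper_force: 0.0
```

Request:
send_rows(
  rows=[
    [0, 0, 0, 0, 0, 0, 0.4],
    [0, 0, 0, 0, 0, 0, 0.4],
  ],
)

```text
time: 10.9
tcp_pos: [0.5079, -0.3195, 0.0585]
tool_rot: [-0.0, 0.2, 0.98, 0.001]
wrist_force: [-0.8, -0.1, 0.4]
gripper_width: 0.0369
gripper_force: 0.0
```

```bash
cat >> h.py <<'E'
def chk(x,y):
    go([x,y,0.0115]);s,R=tool();g=cv2.cvtColor(r.capture("wrist"),cv2.COLOR_RGB2HSV)
    u,v=map(int,w2pix("wrist",[x,y,0.011],s)); 
    m=((g[...,1]<60)&(g[...,2]>170))[v-40:v+40,u-40:u+40]; Y,X=np.nonzero(m); print((u,v),X.mean()+u-40,Y.mean()+v-40,len(X))
E
python3 - <<'E'
from h import *
chk(0.5089,-0.3207)
E
```

```text
shift [-0.0014 -0.0008  0.047 ] turn 0 tilt fix [ 0.0009 -0.0011  0.    ] t 10.9 tcp [ 0.5079 -0.3195  0.0585] yang 1.169 j6 -1.932
(280, 236) 277.60585585585585 234.4707207207207 444
```

Request:
send_rows(
  rows=[
    [-0.001, -0.001, 0.047, 0, 0, 0, 0.4],
    [-0.001, -0.001, 0.047, 0, 0, 0, 0.4],
    [-0.001, -0.001, 0.047, 0, 0, 0, 0.4],
    [-0.001, -0.001, 0.047, 0, 0, 0, 0.1],
    [-0.001, -0.001, 0.047, 0, 0, 0, 0.1],
    [-0.001, -0.001, 0.047, 0, 0, 0, 0.1],
    [-0.001, -0.001, 0.0, 0, 0, 0, 0.1],
    [-0.001, -0.001, -0.05, 0, 0, 0, 0.1],
    [-0.001, -0.001, -0.097, 0, 0, 0, 0.1],
    [-0.001, -0.001, -0.097, 0, 0, 0, 0.1],
  ],
)

```text
time: 11.95
tcp_pos: [0.5125, -0.3244, 0.1647]
tool_rot: [0.007, 0.199, 0.98, -0.004]
wrist_force: [0.8, -0.6, 0.3]
gripper_width: 0.0146
gripper_force: 15.0
```

Request:
send_rows(
  rows=[
    [0.004, 0.05, 0, 0, 0, 0, 0.1],
    [0.008, 0.1, 0, 0, 0, 0, 0.1],
    [0.012, 0.15, 0, 0, 0, 0, 0.1],
    [0.015, 0.2, 0, 0, 0, 0, 0.1],
    [0.018, 0.25, 0, 0, 0, 0, 0.1],
    [0.022, 0.308, 0.02, 0, 0, 0, 0.1],
    [0.022, 0.308, 0.055, 0, 0, 0, 0.1],
    [0.022, 0.308, 0.055, 0, 0, 0, 0.1],
    [0.022, 0.308, 0.055, 0, 0, 0, 0.1],
    [0.022, 0.308, 0.055, 0, 0, 0, 0.1],
  ],
)

```text
time: 12.95
tcp_pos: [0.6087, -0.0297, 0.1014]
tool_rot: [0.0, 0.2, 0.98, -0.0]
wrist_force: [-0.5, 0.0, 0.3]
gripper_width: 0.0149
gripper_force: 15.0
```

```bash
python3 - <<'E'
from h import *
go([0.609,-0.0285,0.102]);print(r.observe()["gripper_width"])
print(*media()); go([0.5455,-0.4056,0.06])
E
```

```text
shift [ 0.0002  0.0012 -0.0006] turn 0 tilt fix [-0.0002  0.0004  0.    ] t 12.95 tcp [ 0.6087 -0.0297  0.1014] yang 1.169 j6 -1.416
0.014887148311437658
[ 0.5455 -0.4056  0.009 ]
shift [-0.0886 -0.3706  0.0418] turn 0 tilt fix [ 0.      0.0012 -0.    ] t 13.0 tcp [ 0.609  -0.0298  0.1017] yang 1.169 j6 -1.416
```

Request:
send_rows(
  rows=[
    [0, 0, 0, 0, 0, 0, 0.4],
    [0, 0, 0, 0, 0, 0, 0.4],
    [0, 0, -0.05, 0, 0, 0, 0.4],
    [-0.012, -0.048, -0.055, 0, 0, 0, 0.4],
    [-0.024, -0.096, -0.055, 0, 0, 0, 0.4],
    [-0.036, -0.144, -0.055, 0, 0, 0, 0.4],
    [-0.048, -0.192, -0.055, 0, 0, 0, 0.4],
    [-0.06, -0.24, -0.05, 0, 0, 0, 0.4],
    [-0.072, -0.288, -0.04, 0, 0, 0, 0.4],
    [-0.083, -0.336, -0.03, 0, 0, 0, 0.4],
  ],
)

```text
time: 14.0
tcp_pos: [0.5536, -0.3723, 0.1313]
tool_rot: [0.001, 0.199, 0.98, -0.0]
wrist_force: [1.1, 0.7, -0.0]
gripper_width: 0.0367
gripper_force: 0.0
```

Request:
send_rows(
  rows=[
    [-0.006, -0.034, 0.03, 0, 0, 0, 0.4],
    [-0.006, -0.034, 0.07, 0, 0, 0, 0.4],
    [-0.006, -0.034, 0.07, 0, 0, 0, 0.4],
    [-0.006, -0.034, 0.07, 0, 0, 0, 0.4],
  ],
)

```text
time: 14.4
tcp_pos: [0.546, -0.4029, 0.0607]
tool_rot: [-0.001, 0.199, 0.98, 0.001]
wrist_force: [0.2, -0.5, -0.1]
gripper_width: 0.0364
gripper_force: 0.0
```

```bash
python3 - <<'E'
from h import *
chk(0.5455,-0.4056)
E
```

```text
shift [-0.0007 -0.0028  0.0492] turn 0 tilt fix [ 0.0009 -0.0016  0.    ] t 14.4 tcp [ 0.546  -0.4029  0.0607] yang 1.17 j6 -1.983
(277, 233) 274.7755102040816 232.5691609977324 441
```

Request:
send_rows(
  rows=[
    [-0.001, -0.002, 0.048, 0, 0, 0, 0.4],
    [-0.001, -0.002, 0.048, 0, 0, 0, 0.4],
    [-0.001, -0.002, 0.048, 0, 0, 0, 0.4],
    [-0.001, -0.002, 0.048, 0, 0, 0, 0.1],
    [-0.001, -0.002, 0.048, 0, 0, 0, 0.1],
    [-0.001, -0.002, 0.048, 0, 0, 0, 0.1],
    [-0.001, -0.002, 0.0, 0, 0, 0, 0.1],
    [-0.001, -0.002, -0.05, 0, 0, 0, 0.1],
    [-0.001, -0.002, -0.095, 0, 0, 0, 0.1],
    [-0.001, -0.002, -0.095, 0, 0, 0, 0.1],
  ],
)

```text
time: 15.45
tcp_pos: [0.5502, -0.4094, 0.1661]
tool_rot: [0.007, 0.199, 0.98, -0.005]
wrist_force: [-0.8, -1.6, 0.4]
gripper_width: 0.0144
gripper_force: 15.0
```

Request:
send_rows(
  rows=[
    [0.012, 0.048, 0, 0, 0, 0, 0.1],
    [0.024, 0.096, 0, 0, 0, 0, 0.1],
    [0.036, 0.144, 0, 0, 0, 0, 0.1],
    [0.048, 0.192, 0, 0, 0, 0, 0.1],
    [0.06, 0.24, 0, 0, 0, 0, 0.1],
    [0.072, 0.288, 0, 0, 0, 0, 0.1],
    [0.084, 0.336, 0, 0, 0, 0, 0.1],
    [0.09, 0.372, 0.03, 0, 0, 0, 0.1],
    [0.09, 0.372, 0.055, 0, 0, 0, 0.1],
    [0.09, 0.372, 0.055, 0, 0, 0, 0.1],
  ],
)

```text
time: 16.45
tcp_pos: [0.6071, -0.0261, 0.0976]
tool_rot: [-0.002, 0.198, 0.98, 0.0]
wrist_force: [-0.5, 0.5, 0.1]
gripper_width: 0.0148
gripper_force: 14.9
```

Request:
send_rows(
  rows=[
    [0, 0, 0, 0, 0, 0, 0.1],
    [0, 0, 0, 0, 0, 0, 0.1],
  ],
)

```text
time: 16.65
tcp_pos: [0.6093, -0.0292, 0.1021]
tool_rot: [0.001, 0.2, 0.98, -0.0]
wrist_force: [-0.5, 0.2, -0.2]
gripper_width: 0.0151
gripper_force: 14.9
```

```bash
python3 - <<'E'
from h import *
go([0.609,-0.0285,0.102]);print(r.observe()["gripper_width"])
print("media left",*media())
s,R=tool(); im=r.capture("wrist"); cv2.imwrite("pics/w3.png",im[...,::-1])
im=r.capture("top"); cv2.imwrite("pics/top1.png",im[...,::-1])
E
```

```text
shift [0.0006 0.0005 0.0001] turn 0 tilt fix [-0.0001  0.0015  0.    ] t 16.65 tcp [ 0.6093 -0.0292  0.1021] yang 1.169 j6 -1.414
0.01508969599000858
media left
```

Request:
send_rows(
  rows=[
    [0, 0, 0, 0, 0, 0, 0.4],
    [0, 0, 0, 0, 0, 0, 0.4],
    [0, 0, -0.05, 0, 0, 0, 0.9],
    [0, 0, -0.1, 0, 0, 0, 0.9],
    [0.01, 0, -0.15, 0, 0, 0, 0.9],
    [0.01, 0, -0.17, 0, 0, 0, 0.9],
    [0.01, 0, -0.17, 0, 0, 0, 0.9],
    [0.01, 0, -0.17, 0, 0, 0, 0.9],
    [0.01, 0, -0.17, 0, 0, 0, 0.9],
    [0.01, 0, -0.17, 0, 0, 0, 0.9],
  ],
)

```text
time: 17.8
tcp_pos: [0.5986, -0.024, 0.2682]
tool_rot: [-0.002, 0.199, 0.98, 0.0]
wrist_force: [-0.5, -0.5, -0.2]
gripper_width: 0.0829
gripper_force: 0.0
```

```bash
python3 - <<'E'
from h import *
import json
s,R=tool(); im=r.capture("wrist"); cv2.imwrite("pics/w4.png",im[...,::-1])
json.dump({k:np.array(s[k]).tolist() for k in("tcp_pos","tool_rot")},open("w4.json","w"))
for X in ([.609,-.0285,.086],[.5956,.0476,.13],[.6174,-.1042,.13]): print(np.round(w2pix("wrist",X,s),1))
E
```

```text
[281.  202.6]
[350.2 170.7]
[215.  249.2]
```

View pics/w4.png

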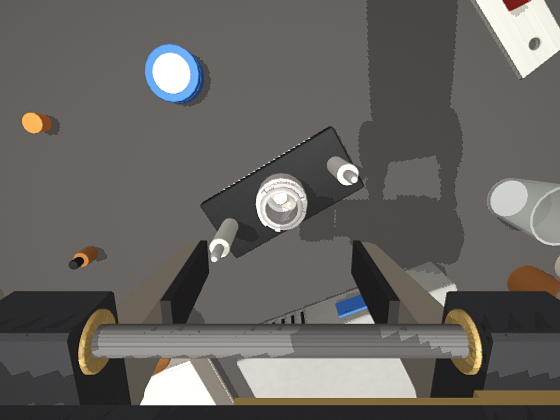

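```bash
python3 - <<'E'
from h import *
im=cv2.imread("pics/w4.png")
cv2.imwrite("pics/c2.png",cv2.resize(im[150:262,205:365],None,fx=5,fy=5,interpolation=cv2.INTER_CUBIC))
E
```

```text
(no output)
```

View pics/c2.png

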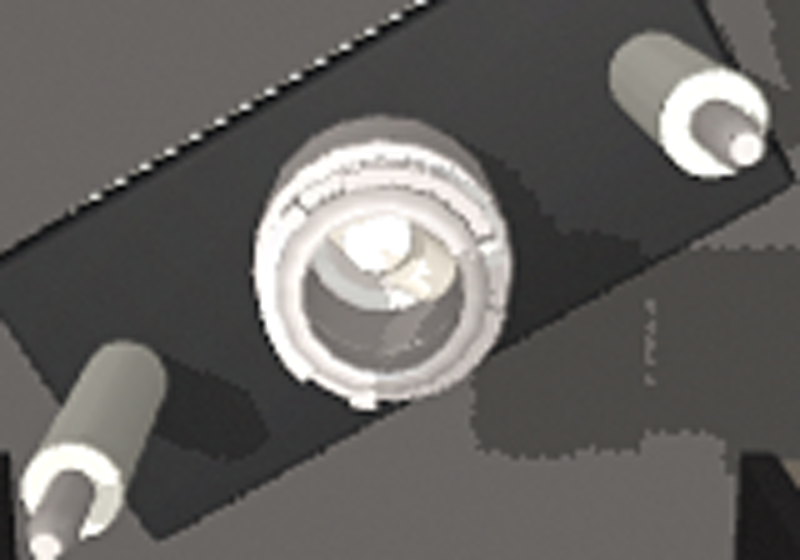

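Jar: the cylinders are visible inside, at crop (375,240). Pin tips are at wrist pixels (353.6,180.0) and (214,259.4), and the mouth centre is at (281.6,207.6). Next I'll take a settled picture and fit the station pose.

```bash
python3 - <<'E'
from h import *
import json
from scipy.optimize import least_squares
s0=json.load(open("w4.json")); s0={k:np.array(v) for k,v in s0.items()}
for z,u,v,n in ((.13,353.6,180,"a"),(.13,214,259.4,"b"),(.086,281.6,207.6,"j"),): print(n,"wrist",pix2w("wrist",u,v,z,s0).round(4))
for z,u,v,n in ((.13,277.4,179.5,"a"),(.13,335.7,172.8,"b"),(.086,306,179.5,"j")): print(n,"top",pix2w("top",u,v,z).round(4))
s,R=tool(); im=r.capture("wrist"); cv2.imwrite("pics/w5.png",im[...,::-1]); print(s["tcp_pos"],s["tool_rot"],s0["tcp_pos"],s0["tool_rot"])
a=cv2.imread("pics/w4.png").astype(int)
print(cv2.phaseCorrelate(cv2.cvtColor(a.astype(np.uint8),6).astype(np.float32)[:230],cv2.cvtColor(im,cv2.COLOR_RGB2GRAY).astype(np.float32)[:230]))
json.dump({k:np.array(s[k]).tolist() for k in("tcp_pos","tool_rot")},open("w5.json","w"))
cv2.imwrite("pics/c3.png",cv2.resize(im[150:262,205:365,::-1],None,fx=5,fy=5,interpolation=cv2.INTER_CUBIC))
E
```

```text
a wrist [0.6052 0.0476 0.13  ]
b wrist [ 0.6271 -0.11    0.13  ]
j wrist [ 0.6146 -0.0301  0.086 ]
a top [0.6024 0.0491 0.13  ]
b top [ 0.6179 -0.1061  0.13  ]
j top [ 0.611  -0.0285  0.086 ]
[ 0.59879977 -0.02404947  0.26857906] [-1.77239808e-03  1.99101392e-01  9.79977290e-01  6.74966243e-05] [ 0.59860654 -0.02402906  0.26816796] [-2.11511326e-03  1.99121045e-01  9.79972616e-01  8.25907391e-05]
((-0.14819847395978059, -0.2797959279611604), 1.005958444431976)
```

View pics/c3.png

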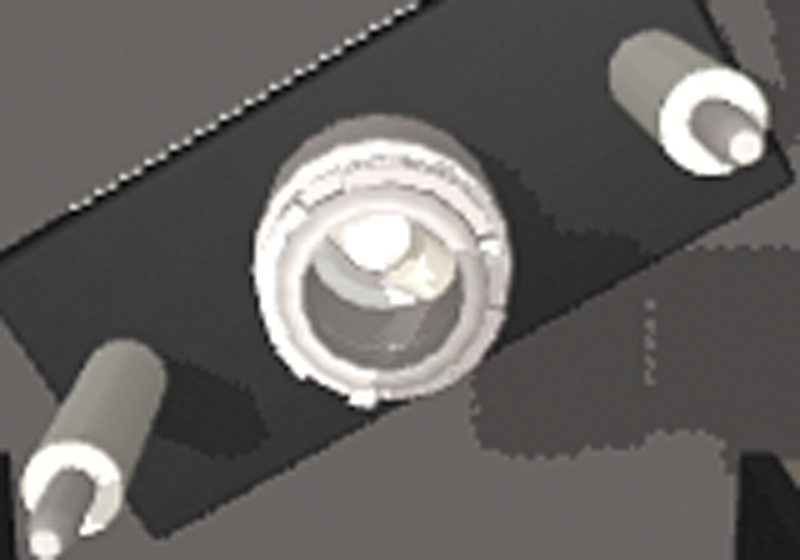

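Same readings with the arm settled, so the station centre is about (0.6145,-0.030) with yaw about 0.138. Next I locate the lid precisely from the wrist view and the top view.

```bash
python3 - <<'E'
from h import *
import json
s0={k:np.array(v) for k,v in json.load(open("w5.json")).items()}
def disc(im,u0,v0,w):
    g=cv2.cvtColor(im,cv2.COLOR_BGR2HSV)[v0-w:v0+w,u0-w:u0+w]; m=((g[...,1]<60)&(g[...,2]>170)); y,x=np.nonzero(m); return x.mean()+u0-w,y.mean()+v0-w
c=disc(cv2.imread("pics/w5.png"),173,73,28); print(c,pix2w("wrist",*c,.027,s0).round(4))
t=np.ascontiguousarray(r.capture("top")[...,::-1]);c=disc(t,329,247,9); print(c,pix2w("top",*c,.027).round(4))
X=pix2w("wrist",*disc(cv2.imread("pics/w5.png"),173,73,28),.027,s0)
go([X[0],X[1],.08],-0.25);go([X[0],X[1],.08],1.0)
E
```

```text
(np.float64(171.0207296849088), np.float64(72.39966832504146)) [ 0.4287 -0.0916  0.027 ]
(np.float64(328.13978494623655), np.float64(247.23655913978496)) [ 0.4289 -0.0886  0.027 ]
shift [ 0.1302 -0.1286  0.1898] turn 1.4199 tilt fix [-0.0003 -0.0021  0.    ] t 17.95 tcp [ 0.5992 -0.0241  0.2694] yang 1.17 j6 -1.411
shift [ 0.1302 -0.1286  0.1898] turn 0.1699 tilt fix [-0.0003 -0.0021  0.    ] t 17.95 tcp [ 0.5992 -0.0241  0.2694] yang 1.17 j6 -1.411
```

Request:
send_rows(
  rows=[
    [0.03, -0.03, 0, 0, 0, 0.14, 0.95],
    [0.06, -0.06, 0, 0, 0, 0.28, 0.95],
    [0.09, -0.09, 0, 0, 0, 0.42, 0.95],
    [0.12, -0.12, 0.03, 0, 0, 0.56, 0.95],
    [0.13, -0.127, 0.06, 0, 0, 0.71, 0.95],
    [0.13, -0.127, 0.1, 0, 0, 0.85, 0.95],
    [0.13, -0.127, 0.15, 0, 0, 0.99, 0.95],
    [0.13, -0.127, 0.18, 0, 0, 1.13, 0.95],
    [0.13, -0.127, 0.18, 0, 0, 1.28, 0.95],
    [0.13, -0.127, 0.18, 0, 0, 1.42, 0.95],
  ],
)

```text
time: 18.95
tcp_pos: [0.4291, -0.0898, 0.089]
tool_rot: [-0.002, 0.792, 0.611, -0.001]
wrist_force: [0.3, -0.0, -1.0]
gripper_width: 0.0873
gripper_force: 0.0
```

Request:
send_rows(
  rows=[
    [0, 0, 0, 0, 0, 0, 0.95],
    [0, 0, 0, 0, 0, 0, 0.95],
  ],
)

```text
time: 19.15
tcp_pos: [0.4304, -0.0904, 0.0907]
tool_rot: [0.0, 0.789, 0.615, -0.0]
wrist_force: [0.8, -0.1, 0.2]
gripper_width: 0.0873
gripper_force: 0.0
```

```bash
python3 - <<'E'
from h import *
s,R=tool(); im=np.ascontiguousarray(r.capture("wrist")[...,::-1]); cv2.imwrite("pics/w6.png",im)
u,v=map(int,w2pix("wrist",[.4288,-.0908,.027],s)); print(u,v)
g=cv2.cvtColor(im,cv2.COLOR_BGR2HSV); w=60; g=g[max(0,v-w):v+w,u-w:u+w]; m=((g[...,1]<60)&(g[...,2]>170)); y,x=np.nonzero(m); c=(x.mean()+u-w,y.mean()+max(0,v-w)); print(c,len(x))
X=pix2w("wrist",*c,.027,s);print(X); go([X[0],X[1],.011],-.25)
E
```

```text
278 225
(np.float64(278.2056497175141), np.float64(225.62636534839925)) 2655
[ 0.42863736 -0.09099215  0.027     ]
shift [-0.0009 -0.0017  0.0799] turn 0.003 tilt fix [ 0.0003  0.0001 -0.    ] t 19.2 tcp [ 0.4305 -0.0905  0.0909] yang -0.247 j6 -0.236
```

View pics/w6.png

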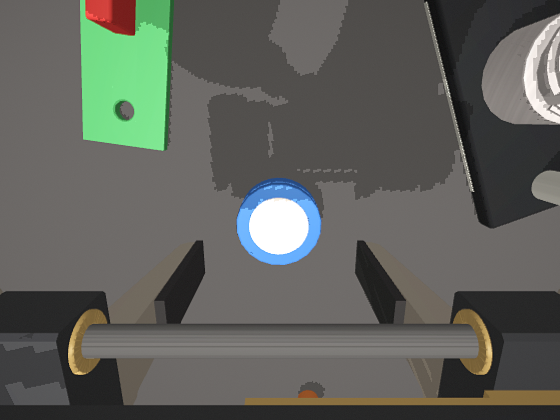

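The wrist view shows the lid centred between the fingers at (278,226). Descending to grip it.

Request:
send_rows(
  rows=[
    [-0.001, -0.002, 0.04, 0, 0, 0, 0.95],
    [-0.001, -0.002, 0.079, 0, 0, 0, 0.95],
    [-0.001, -0.002, 0.079, 0, 0, 0, 0.95],
    [-0.001, -0.002, 0.079, 0, 0, 0, 0.95],
    [-0.001, -0.002, 0.079, 0, 0, 0, 0.6],
    [-0.001, -0.002, 0.079, 0, 0, 0, 0.6],
    [-0.001, -0.002, 0.079, 0, 0, 0, 0.6],
    [-0.001, -0.002, 0.079, 0, 0, 0, 0.6],
    [-0.001, -0.002, 0.079, 0, 0, 0, 0.6],
  ],
  force=35,
)

```text
time: 20.1
tcp_pos: [0.4284, -0.0909, 0.0121]
tool_rot: [0.0, 0.79, 0.614, 0.0]
wrist_force: [-0.0, 0.6, 2.7]
gripper_width: 0.0634
gripper_force: 35.0
```

```bash
python3 - <<'E'
from h import *
s,R=tool();print(s["gripper_width"],s["gripper_force"],s["wrist_force"]); go([.6145,-.0303,.13],-.25)
E
```

```text
0.06343236146244395 35.000845924951136 [-0.00361111  0.64136598  2.69541195]
shift [ 0.1047  0.1654 -0.1179] turn 0.0003 tilt fix [ 0.0005  0.0001 -0.    ] t 20.1 tcp [ 0.4284 -0.0909  0.0121] yang -0.25 j6 -0.237
```

Request:
send_rows(
  rows=[
    [0, 0, -0.05, 0, 0, 0, 0.6],
    [0, 0, -0.1, 0, 0, 0, 0.6],
    [0.02, 0.03, -0.125, 0, 0, 0, 0.6],
    [0.045, 0.07, -0.125, 0, 0, 0, 0.6],
    [0.07, 0.11, -0.125, 0, 0, 0, 0.6],
    [0.095, 0.15, -0.12, 0, 0, 0, 0.6],
    [0.105, 0.166, -0.115, 0, 0, 0, 0.6],
    [0.105, 0.166, -0.11, 0, 0, 0, 0.6],
    [0.105, 0.166, -0.11, 0, 0, 0, 0.6],
    [0.105, 0.166, -0.11, 0, 0, 0, 0.6],
  ],
)

```text
time: 21.1
tcp_pos: [0.6136, -0.0305, 0.1213]
tool_rot: [-0.001, 0.79, 0.613, -0.001]
wrist_force: [-0.4, 0.3, -0.8]
gripper_width: 0.0639
gripper_force: 35.0
```

```bash
python3 - <<'E'
from h import *
s,R=tool();print(s["gripper_width"],s["gripper_force"],s["wrist_force"]); go([.6145,-.0303,.1],-.25)
im=np.ascontiguousarray(r.capture("wrist")[...,::-1]); cv2.imwrite("pics/w7.png",im)
print([np.round(w2pix("wrist",X,s),1) for X in ([.6052,.0476,.13],[.6271,-.11,.13],[.6145,-.0303,s["tcp_pos"][2]+.015])])
E
```

```text
0.06392590364915514 34.99970625154674 [-0.35502828  0.2960194  -0.80653526]
shift [0.0004 0.0009 0.0213] turn -0.0006 tilt fix [-0.0017  0.0002  0.    ] t 21.1 tcp [ 0.6136 -0.0305  0.1213] yang -0.251 j6 0.005
[array([221.3, 121.5]), array([336.8, 383.5]), array([282.5, 272.7])]
```

View pics/w7.png

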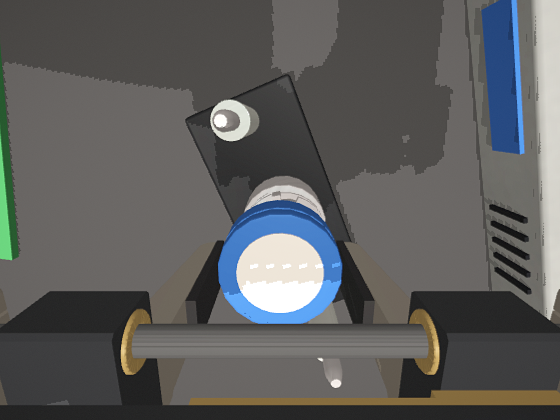

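Pin tips are at (220,121) and (336,383), within about 1 px of the prediction, so the station pose is confirmed. Lowering the lid.

Request:
send_rows(
  rows=[
    [0.001, 0.001, 0.015, 0, 0, 0, 0.6],
    [0.001, 0.001, 0.025, 0, 0, 0, 0.6],
    [0.001, 0.001, 0.025, 0, 0, 0, 0.6],
    [0.001, 0.001, 0.027, 0, 0, 0, 0.6],
    [0.001, 0.001, 0.028, 0, 0, 0, 0.6],
    [0.001, 0.001, 0.028, 0, 0, 0, 0.6],
  ],
  force=35,
)

```text
time: 21.75
tcp_pos: [0.6161, -0.0295, 0.0937]
tool_rot: [-0.0, 0.79, 0.613, -0.0]
wrist_force: [0.6, -0.7, -0.6]
gripper_width: 0.0635
gripper_force: 35.0
```

Request:
send_rows(
  rows=[
    [0, 0, 0.001, 0, 0, 0, 0.6],
    [0, 0, 0.002, 0, 0, 0, 0.6],
    [0, 0, 0.002, 0, 0, 0, 0.6],
  ],
)

```text
time: 22.05
tcp_pos: [0.6163, -0.0296, 0.0917]
tool_rot: [0.0, 0.79, 0.613, 0.0]
wrist_force: [0.8, -0.7, -0.9]
gripper_width: 0.0639
gripper_force: 35.0
```

Request:
send_rows(
  rows=[
    [0, 0, 0.001, 0, 0, 0, 0.6],
    [0, 0, 0.002, 0, 0, 0, 0.6],
    [0, 0, 0.002, 0, 0, 0, 0.6],
  ],
)

```text
time: 22.35
tcp_pos: [0.6162, -0.0296, 0.0896]
tool_rot: [0.0, 0.79, 0.613, -0.0]
wrist_force: [0.1, -0.5, -0.4]
gripper_width: 0.0635
gripper_force: 35.0
```

Request:
send_rows(
  rows=[
    [0, -0.001, 0.001, 0, 0, 0, 0.6],
    [0, -0.001, 0.002, 0, 0, 0, 0.6],
    [0, -0.001, 0.002, 0, 0, 0, 0.6],
  ],
)

```text
time: 22.65
tcp_pos: [0.6157, -0.0297, 0.0881]
tool_rot: [0.001, 0.79, 0.613, 0.0]
wrist_force: [1.3, -1.6, 1.0]
gripper_width: 0.0637
gripper_force: 35.0
```

Request:
send_rows(
  rows=[
    [0, 0, 0.001, 0, 0, 0, 0.6],
    [0, 0, 0.002, 0, 0, 0, 0.6],
    [0, 0, 0.002, 0, 0, 0, 0.6],
  ],
)

```text
time: 22.95
tcp_pos: [0.6158, -0.0296, 0.0875]
tool_rot: [0.001, 0.79, 0.613, 0.0]
wrist_force: [-2.1, -2.5, 8.6]
gripper_width: 0.0638
gripper_force: 35.0
```

Request:
send_rows(
  rows=[
    [0, 0, -0.0005, 0, 0, -0.1, 0.6],
    [0, 0, -0.001, 0, 0, -0.2, 0.6],
    [0, 0, -0.001, 0, 0, -0.2, 0.6],
  ],
)

```text
time: 23.25
tcp_pos: [0.6165, -0.0295, 0.0886]
tool_rot: [0.001, 0.724, 0.69, 0.001]
wrist_force: [0.1, -1.8, 7.2]
gripper_width: 0.0637
gripper_force: 35.0
```

```bash
python3 - <<'E'
from h import *
s,R=tool();print(s["gripper_width"],s["gripper_force"],s["wrist_force"],s["moment"]); go([.6155,-.031,.1],-.25)
E
```

```text
0.06367798191533866 35.00107088126242 [ 0.11620738 -1.79180967  7.20557911] [-0.30497245 -0.06418174  0.15961273]
shift [-0.0015 -0.0009 -0.0114] turn 0.2022 tilt fix [ 0.0031  0.0004 -0.    ] t 23.25 tcp [ 0.6165 -0.0295  0.0886] yang -0.048 j6 -0.196
```

It's climbing, so the lid is on the crowns. Continuing anticlockwise.

Request:
send_rows(
  rows=[
    [0, 0, -0.0005, 0, 0, -0.1, 0.6],
    [0, 0, -0.001, 0, 0, -0.2, 0.6],
    [0, 0, -0.0015, 0, 0, -0.3, 0.6],
    [0, 0, -0.0019, 0, 0, -0.4, 0.6],
  ],
)

```text
time: 23.65
tcp_pos: [0.6165, -0.03, 0.0903]
tool_rot: [0.002, 0.572, 0.82, 0.0]
wrist_force: [0.8, -2.2, 5.9]
gripper_width: 0.064
gripper_force: 35.0
```

Request:
send_rows(
  rows=[
    [0, 0, -0.0005, 0, 0, -0.1, 0.6],
    [0, 0, -0.001, 0, 0, -0.2, 0.6],
    [0, 0, -0.0015, 0, 0, -0.3, 0.6],
    [0, 0, -0.0015, 0, 0, -0.3, 0.6],
  ],
)

```text
time: 24.05
tcp_pos: [0.6166, -0.0294, 0.0919]
tool_rot: [0.002, 0.443, 0.896, 0.001]
wrist_force: [1.0, -0.8, 5.9]
gripper_width: 0.0634
gripper_force: 35.0
```

Request:
send_rows(
  rows=[
    [0, 0, -0.0005, 0, 0, -0.1, 0.6],
    [0, 0, -0.0008, 0, 0, -0.2, 0.6],
    [0, 0, -0.0008, 0, 0, -0.2, 0.6],
  ],
)

```text
time: 24.35
tcp_pos: [0.6161, -0.0299, 0.092]
tool_rot: [0.001, 0.352, 0.936, -0.0]
wrist_force: [0.7, -4.7, 4.8]
gripper_width: 0.0634
gripper_force: 35.0
```

Request:
send_rows(
  rows=[
    [0, 0, -0.0002, 0, 0, -0.1, 0.6],
    [0, 0, -0.0004, 0, 0, -0.2, 0.6],
    [0, 0, -0.0004, 0, 0, -0.2, 0.6],
  ],
)

```text
time: 24.65
tcp_pos: [0.6157, -0.0295, 0.0912]
tool_rot: [0.001, 0.259, 0.966, 0.0]
wrist_force: [3.4, -2.7, -2.2]
gripper_width: 0.0634
gripper_force: 35.0
```

The upward force has gone, so it's past the crown. Lowering gently.

Request:
send_rows(
  rows=[
    [0, 0, 0.001, 0, 0, 0, 0.6],
    [0, 0, 0.002, 0, 0, 0, 0.6],
    [0, 0, 0.002, 0, 0, 0, 0.6],
  ],
)

```text
time: 24.95
tcp_pos: [0.6158, -0.0294, 0.0896]
tool_rot: [0.001, 0.258, 0.966, -0.0]
wrist_force: [4.3, -3.3, 1.3]
gripper_width: 0.0638
gripper_force: 35.0
```

Request:
send_rows(
  rows=[
    [0, 0, 0.001, 0, 0, 0, 0.6],
    [0, 0, 0.002, 0, 0, 0, 0.6],
    [0, 0, 0.002, 0, 0, 0, 0.6],
  ],
)

```text
time: 25.25
tcp_pos: [0.6159, -0.0294, 0.0877]
tool_rot: [0.001, 0.258, 0.966, 0.0]
wrist_force: [3.6, -4.1, 2.1]
gripper_width: 0.0639
gripper_force: 35.0
```

Request:
send_rows(
  rows=[
    [0, 0, 0.001, 0, 0, 0, 0.6],
    [0, 0, 0.001, 0, 0, 0, 0.6],
  ],
)

```text
time: 25.45
tcp_pos: [0.616, -0.0295, 0.087]
tool_rot: [0.001, 0.258, 0.966, 0.0]
wrist_force: [3.8, -4.0, 3.0]
gripper_width: 0.0642
gripper_force: 35.0
```

```bash
python3 - <<'E'
from h import *
s,R=tool();print(s["gripper_width"],s["gripper_force"],s["wrist_force"],s["moment"]); go([.6155,-.031,.1],-.25)
E
```

```text
0.06415114576225173 35.00124940183014 [ 3.78440866 -4.00508468  2.98435628] [-0.69516198 -0.76685682 -0.01520495]
shift [-0.0004 -0.0016 -0.013 ] turn 1.2995 tilt fix [ 0.0005  0.0018 -0.    ] t 25.45 tcp [ 0.616  -0.0295  0.087 ] yang 1.05 j6 -1.293
```

Request:
send_rows(
  rows=[
    [-0.001, -0.0008, 0.001, 0, 0, 0, 0.6],
    [-0.0013, -0.0008, 0.002, 0, 0, 0, 0.6],
    [-0.0013, -0.0008, 0.002, 0, 0, 0, 0.6],
  ],
)

```text
time: 25.75
tcp_pos: [0.6162, -0.0297, 0.0863]
tool_rot: [-0.0, 0.258, 0.966, 0.001]
wrist_force: [-2.3, -0.2, 12.8]
gripper_width: 0.0636
gripper_force: 35.0
```

Request:
send_rows(
  rows=[
    [0, 0, 0.001, 0, 0, 0, 0.6],
    [0, 0, 0.001, 0, 0, 0, 0.6],
  ],
)

```text
time: 25.95
tcp_pos: [0.6163, -0.0296, 0.0861]
tool_rot: [-0.0, 0.257, 0.966, 0.001]
wrist_force: [-4.1, 1.0, 17.3]
gripper_width: 0.0637
gripper_force: 35.0
```

It stopped at 0.0861 after a drop of about 6 mm, so the lid is in the thread start. Turning clockwise now.

Request:
send_rows(
  rows=[
    [0, 0, 0, 0, 0, 0.1, 0.6],
    [0, 0, 0.0003, 0, 0, 0.2, 0.6],
    [0, 0, 0.0006, 0, 0, 0.3, 0.6],
    [0, 0, 0.0006, 0, 0, 0.3, 0.6],
  ],
)

```text
time: 26.35
tcp_pos: [0.6167, -0.0299, 0.0848]
tool_rot: [0.0, 0.4, 0.916, 0.001]
wrist_force: [-1.0, 0.6, 12.1]
gripper_width: 0.0636
gripper_force: 35.0
```

Request:
send_rows(
  rows=[
    [0, 0, 0.0005, 0, 0, 0.1, 0.6],
    [0, 0, 0.001, 0, 0, 0.2, 0.6],
    [0, 0, 0.0014, 0, 0, 0.3, 0.6],
    [0, 0, 0.0014, 0, 0, 0.3, 0.6],
  ],
)

```text
time: 26.75
tcp_pos: [0.6167, -0.0299, 0.0834]
tool_rot: [0.0, 0.533, 0.846, 0.001]
wrist_force: [-0.4, -0.8, 12.1]
gripper_width: 0.0632
gripper_force: 35.0
```

```bash
python3 - <<'E'
from h import *
s,R=tool();print(s["gripper_width"],s["gripper_force"],s["wrist_force"],s["moment"]); go([.6155,-.031,.1],-.25)
E
```

```text
0.06323834676250309 35.00453291460872 [-0.41357871 -0.84710788 12.05551367] [-0.04598575  0.05142176 -0.34127103]
shift [-0.0005 -0.0016 -0.0166] turn 0.697 tilt fix [ 0.0018 -0.0004  0.    ] t 26.75 tcp [ 0.6167 -0.0299  0.0834] yang 0.447 j6 -0.692
```

Descending 1.4 mm per 0.3 rad, which matches the thread pitch. Continuing.

Request:
send_rows(
  rows=[
    [0, 0, 0.0005, 0, 0, 0.1, 0.6],
    [0, 0, 0.001, 0, 0, 0.2, 0.6],
    [0, 0, 0.0014, 0, 0, 0.3, 0.6],
    [0, 0, 0.0014, 0, 0, 0.3, 0.6],
  ],
)

```text
time: 27.15
tcp_pos: [0.6167, -0.0299, 0.082]
tool_rot: [0.0, 0.653, 0.757, 0.001]
wrist_force: [-0.5, -0.8, 13.1]
gripper_width: 0.0638
gripper_force: 35.0
```

Request:
send_rows(
  rows=[
    [0, 0, 0.0005, 0, 0, 0.1, 0.6],
    [0, 0, 0.001, 0, 0, 0.2, 0.6],
    [0, 0, 0.001, 0, 0, 0.2, 0.6],
  ],
)

```text
time: 27.45
tcp_pos: [0.617, -0.0301, 0.0818]
tool_rot: [0.0, 0.725, 0.688, 0.001]
wrist_force: [-1.2, 0.2, 16.5]
gripper_width: 0.0635
gripper_force: 35.0
```

```bash
python3 - <<'E'
from h import *
s,R=tool();print(s["gripper_width"],s["gripper_force"],s["wrist_force"],s["moment"]); go([.6155,-.031,.1],-.25)
E
```

```text
0.06349983066103963 35.006573321297765 [-1.15032238  0.16222088 16.4785    ] [-0.10842914  0.47114521 -0.17443795]
shift [-0.001  -0.0014 -0.0182] turn 0.1976 tilt fix [ 0.002  -0.0007  0.    ] t 27.45 tcp [ 0.617  -0.0301  0.0818] yang -0.052 j6 -0.193
```

TCP is at 0.0818, so the lid is at about 0.070, which is home. Now to tighten it.

Request:
send_rows(
  rows=[
    [0, 0, 0, 0, 0, 0.1, 0.6],
    [0, 0, 0, 0, 0, 0.2, 0.6],
    [0, 0, 0, 0, 0, 0.3, 0.6],
    [0, 0, 0, 0, 0, 0.3, 0.6],
  ],
  force=45,
)

```text
time: 27.85
tcp_pos: [0.617, -0.0302, 0.0819]
tool_rot: [0.0, 0.82, 0.572, 0.001]
wrist_force: [-2.7, -0.9, 16.6]
gripper_width: 0.0633
gripper_force: 45.0
```

```bash
python3 - <<'E'
from h import *
s,R=tool();print(s["gripper_width"],s["gripper_force"],s["wrist_force"],s["moment"]); go([.6155,-.031,.1],-.25)
E
```

```text
0.06329743391772373 45.0069017149508 [-2.69103431 -0.92118082 16.60355095] [-0.19200946  0.37537661 -0.19067646]
shift [-0.0012 -0.0011 -0.0181] turn -0.1024 tilt fix [ 0.0017 -0.001   0.    ] t 27.85 tcp [ 0.617  -0.0302  0.0819] yang -0.352 j6 0.107
```

Request:
send_rows(
  rows=[
    [0, 0, 0, 0, 0, 0.1, 0.6],
    [0, 0, 0, 0, 0, 0.2, 0.6],
    [0, 0, 0, 0, 0, 0.2, 0.6],
  ],
)

```text
time: 28.15
tcp_pos: [0.617, -0.0306, 0.0817]
tool_rot: [0.001, 0.873, 0.488, 0.001]
wrist_force: [-2.5, -2.9, 14.5]
gripper_width: 0.0635
gripper_force: 45.0
```

```bash
python3 - <<'E'
from h import *
s,R=tool();print(s["gripper_width"],s["gripper_force"],s["wrist_force"],s["moment"]); go([.6155,-.031,.1],-.25)
E
```

```text
0.06345489846109163 45.006761290133 [-2.48742213 -2.89835632 14.4566435 ] [-0.3577793   0.39355622 -0.22144653]
shift [-0.0011 -0.001  -0.0183] turn -0.3022 tilt fix [ 0.0019 -0.0007  0.    ] t 28.15 tcp [ 0.617  -0.0306  0.0817] yang -0.552 j6 0.307
```

Request:
send_rows(
  rows=[
    [0, 0, 0, 0, 0, 0.1, 0.6],
    [0, 0, 0, 0, 0, 0.2, 0.6],
    [0, 0, 0, 0, 0, 0.2, 0.6],
  ],
)

```text
time: 28.45
tcp_pos: [0.6167, -0.0301, 0.0816]
tool_rot: [0.001, 0.917, 0.4, 0.0]
wrist_force: [-1.4, -1.2, 15.1]
gripper_width: 0.0635
gripper_force: 45.0
```

```bash
python3 - <<'E'
from h import *
s,R=tool();print(s["gripper_width"],s["gripper_force"],s["wrist_force"],s["moment"]); go([.6155,-.031,.1],-.25)
im=np.ascontiguousarray(r.capture("wrist")[...,::-1]); cv2.imwrite("pics/w8.png",im)
im=np.ascontiguousarray(r.capture("scene")[...,::-1]); cv2.imwrite("pics/s8.png",im)
cv2.imwrite("pics/c8.png",cv2.resize(im[200:300,200:325],None,fx=6,fy=6,interpolation=cv2.INTER_CUBIC))
E
```

```text
0.06353170850502982 45.006855418905616 [-1.41062885 -1.22373678 15.08870108] [-0.15172203  0.43388735  1.19166032]
shift [-0.0014 -0.0002 -0.0184] turn -0.4979 tilt fix [ 0.0013 -0.0003  0.    ] t 28.45 tcp [ 0.6167 -0.0301  0.0816] yang -0.748 j6 0.504
```

View pics/c8.png

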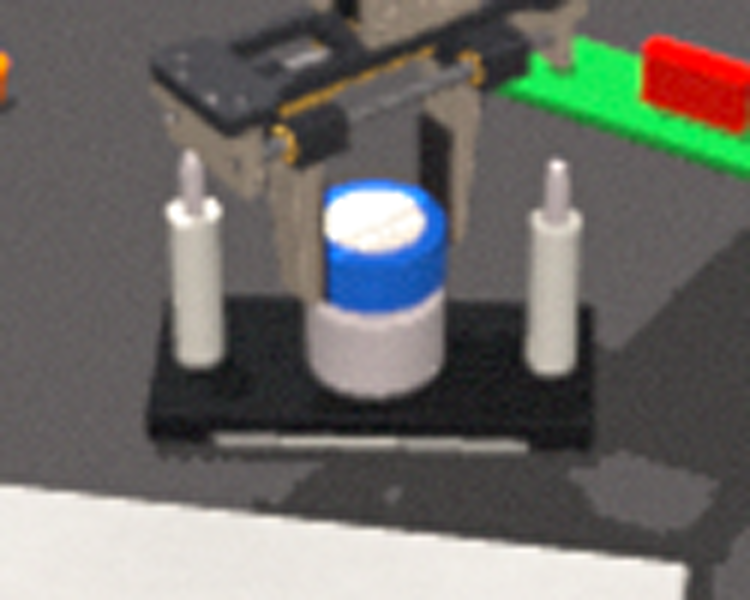

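The moment is now 1.2 N·m, so the lid is tight. The scene crop shows it level and down on the jar. Releasing, then heading to the plate.

Request:
send_rows(
  rows=[
    [0, 0, 0, 0, 0, 0, 0.9],
    [0, 0, 0, 0, 0, 0, 0.9],
    [0, 0, 0, 0, 0, 0, 0.9],
    [0, 0, -0.05, 0, 0, 0, 0.9],
    [0, 0, -0.1, 0, 0, 0, 0.9],
    [0, 0, -0.14, 0, 0, 0.1, 0.9],
    [0.02, -0.04, -0.14, 0, 0, 0.2, 0.9],
    [0.04, -0.08, -0.14, 0, 0, 0.3, 0.9],
    [0.06, -0.125, -0.14, 0, 0, 0.4, 0.9],
    [0.08, -0.165, -0.14, 0, 0, 0.525, 0.9],
  ],
)

```text
time: 29.55
tcp_pos: [0.5477, 0.1423, 0.2179]
tool_rot: [-0.001, 0.989, 0.145, -0.001]
wrist_force: [1.0, 1.4, 0.5]
gripper_width: 0.0829
gripper_force: 0.0
```

```bash
python3 - <<'E'
from h import *
im=np.ascontiguousarray(r.capture("top")[...,::-1]); cv2.imwrite("pics/top2.png",im)
g=cv2.cvtColor(im,cv2.COLOR_BGR2HSV)
m=((g[...,1]>120)&((g[...,0]<8)|(g[...,0]>172))&(g[...,2]>80)).astype(np.uint8)
n,l,st,c=cv2.connectedComponentsWithStats(m)
for i in range(1,n):
    if st[i,4]>40: print(c[i].round(1),st[i,4],pix2w("top",*c[i],.035).round(4))
go([.488,.297,.2],-1.275)
E
```

```text
[263.5 269.3] 108 [0.3696 0.093  0.035 ]
[119.7 313.6] 134 [0.2538 0.4902 0.035 ]
shift [-0.0125 -0.1588  0.0188] turn -0.0075 tilt fix [-0.0058  0.0033  0.    ] t 29.6 tcp [0.5453 0.1482 0.2179] yang -1.282 j6 1.33
```

Request:
send_rows(
  rows=[
    [-0.004, -0.05, 0, 0, 0, 0, 0.9],
    [-0.008, -0.1, 0, 0, 0, 0, 0.9],
    [-0.012, -0.15, 0, 0, 0, 0, 0.7],
    [-0.012, -0.157, 0, 0, 0, 0, 0.7],
    [-0.012, -0.157, 0, 0, 0, 0, 0.7],
    [-0.012, -0.157, 0, 0, 0, 0, 0.7],
  ],
)

```text
time: 30.2
tcp_pos: [0.4927, 0.286, 0.2183]
tool_rot: [0.0, 0.989, 0.147, -0.001]
wrist_force: [0.8, -0.3, 0.5]
gripper_width: 0.0645
gripper_force: 0.0
```

```bash
python3 - <<'E'
from h import *
import json
s,R=tool(); im=np.ascontiguousarray(r.capture("wrist")[...,::-1]); cv2.imwrite("pics/w9.png",im)
json.dump({k:np.array(s[k]).tolist() for k in("tcp_pos","tool_rot")},open("w9.json","w"))
print([np.round(w2pix("wrist",X,s),1) for X in ([.565,.3206,.008],[.4109,.2737,.008],[.488,.297,.042])])
go([.488,.297,.02],-1.275)
E
```

```text
[array([267.8, 115.6]), array([268.9, 250. ]), array([267.5, 192.9])]
shift [-0.0013 -0.0124  0.1985] turn -0.0015 tilt fix [ 0.0005  0.001  -0.    ] t 30.25 tcp [0.493  0.2857 0.2185] yang -1.277 j6 1.59
```

View pics/w9.png

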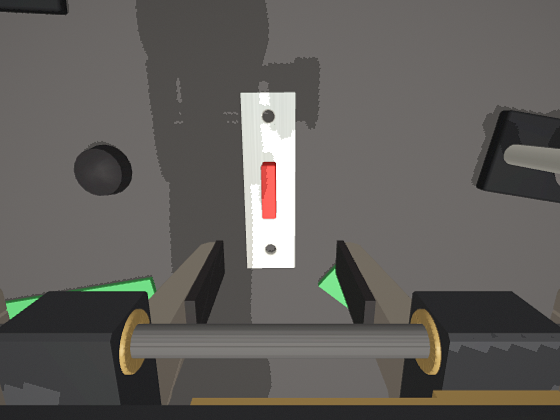

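The wrist view shows the plate holes at about (268,116) and (270.5,249), and the red handle at (269,190). The plate hasn't moved. Refining the numbers by code.

```bash
python3 - <<'E'
from h import *
import json
s={k:np.array(v) for k,v in json.load(open("w9.json")).items()}
g=cv2.cvtColor(cv2.imread("pics/w9.png"),cv2.COLOR_BGR2GRAY); P=[]
for u,v in((268,116),(270,249)):
    w=10; y,x=np.nonzero(g[v-w:v+w,u-w:u+w]<150); c=(x.mean()+u-w,y.mean()+v-w); P.append(pix2w("wrist",*c,.004,s)); print(c,len(x),P[-1])
d=P[0]-P[1]; mid=(P[0]+P[1])/2; print("len",np.linalg.norm(d),"ang",np.arctan2(d[1],d[0]),"mid",mid)
h=cv2.cvtColor(cv2.imread("pics/w9.png"),cv2.COLOR_BGR2HSV); y,x=np.nonzero(((h[...,0]<8)|(h[...,0]>172))[150:230,250:290]&(h[150:230,250:290,1]>150)&(h[150:230,250:290,2]>200)); print("red",x.mean()+250,y.mean()+150,pix2w("wrist",x.mean()+250,y.mean()+150,.042,s))
go([mid[0],mid[1],.08],np.arctan2(d[1],d[0])-np.pi/2)
E
```

```text
(np.float64(267.921875), np.float64(115.796875)) 128 [0.56484798 0.32052083 0.004     ]
(np.float64(270.38666666666666), np.float64(248.70666666666665)) 75 [0.41147717 0.27210777 0.004     ]
len 0.16083044055042767 ang 0.3057612728776691 mid [0.48816257 0.2963143  0.004     ]
red 268.39800285306706 191.69614835948644 [0.48957905 0.29649279 0.042     ]
shift [-0.0014 -0.0116  0.1385] turn -0.0115 tilt fix [ 0.0005  0.001  -0.    ] t 30.25 tcp [0.493  0.2857 0.2185] yang -1.277 j6 1.59
```

Request:
send_rows(
  rows=[
    [-0.001, -0.012, 0.05, 0, 0, -0.011, 0.5],
    [-0.001, -0.012, 0.1, 0, 0, -0.011, 0.5],
    [-0.001, -0.012, 0.14, 0, 0, -0.011, 0.5],
    [-0.001, -0.012, 0.14, 0, 0, -0.011, 0.5],
    [-0.001, -0.012, 0.14, 0, 0, -0.011, 0.5],
  ],
)

```text
time: 30.75
tcp_pos: [0.4887, 0.2972, 0.0794]
tool_rot: [0.0, 0.988, 0.152, -0.0]
wrist_force: [0.4, -0.2, 1.5]
gripper_width: 0.0458
gripper_force: 0.0
```

```bash
python3 - <<'E'
from h import *
go([.4885,.2964,.021],.3057-np.pi/2)
E
```

```text
shift [-0.0004  0.0007  0.0584] turn -0.0008 tilt fix [ 0.0001  0.0007 -0.    ] t 30.75 tcp [0.4887 0.2972 0.0794] yang -1.266 j6 1.601
```

Request:
send_rows(
  rows=[
    [0, 0.001, 0.03, 0, 0, 0, 0.5],
    [0, 0.001, 0.057, 0, 0, 0, 0.5],
    [0, 0.001, 0.057, 0, 0, 0, 0.5],
    [0, 0.001, 0.057, 0, 0, 0, 0.5],
    [0, 0.001, 0.057, 0, 0, 0, 0.1],
    [0, 0.001, 0.057, 0, 0, 0, 0.1],
    [0, 0.001, 0.057, 0, 0, 0, 0.1],
    [0, 0.001, 0.057, 0, 0, 0, 0.1],
    [0, 0.001, 0.057, 0, 0, 0, 0.1],
  ],
  force=50,
)

```text
time: 31.65
tcp_pos: [0.4887, 0.2976, 0.0226]
tool_rot: [-0.0, 0.988, 0.153, 0.0]
wrist_force: [-0.8, -0.4, 4.5]
gripper_width: 0.0155
gripper_force: 50.0
```

```bash
python3 - <<'E'
from h import *
s,R=tool();print(s["gripper_width"],s["gripper_force"],s["wrist_force"]);go([.6155,-.031,.19],.138)
E
```

```text
0.015466292613512787 50.00144004821777 [-0.77083129 -0.43535753  4.53024359]
shift [ 0.0218  0.3515 -0.1675] turn -1.4022 tilt fix [-0.0002 -0.0009  0.    ] t 31.65 tcp [0.4887 0.2976 0.0226] yang -1.264 j6 1.6
```

Request:
send_rows(
  rows=[
    [0, 0, -0.02, 0, 0, 0, 0.1],
    [0, 0, -0.06, 0, 0, 0, 0.1],
    [0, 0, -0.1, 0, 0, 0, 0.1],
    [0, 0, -0.14, 0, 0, 0, 0.1],
    [0, 0, -0.17, 0, 0, 0, 0.1],
    [0, 0, -0.17, 0, 0, 0, 0.1],
    [0, 0, -0.17, 0, 0, 0, 0.1],
  ],
)

```text
time: 32.35
tcp_pos: [0.4876, 0.297, 0.1902]
tool_rot: [0.0, 0.988, 0.153, -0.001]
wrist_force: [0.4, -0.2, -5.2]
gripper_width: 0.016
gripper_force: 50.0
```

Request:
send_rows(
  rows=[
    [0.002, 0.035, 0, 0, 0, -0.14, 0.1],
    [0.004, 0.07, 0, 0, 0, -0.28, 0.1],
    [0.007, 0.105, 0, 0, 0, -0.42, 0.1],
    [0.009, 0.14, 0, 0, 0, -0.56, 0.1],
    [0.011, 0.175, 0, 0, 0, -0.7, 0.1],
    [0.013, 0.21, 0, 0, 0, -0.84, 0.1],
    [0.015, 0.245, 0, 0, 0, -0.98, 0.1],
    [0.018, 0.28, 0, 0, 0, -1.12, 0.1],
    [0.02, 0.315, 0, 0, 0, -1.26, 0.1],
    [0.022, 0.35, 0, 0, 0, -1.4, 0.1],
  ],
)

```text
time: 33.35
tcp_pos: [0.6132, -0.0306, 0.1873]
tool_rot: [-0.003, 0.655, 0.755, -0.002]
wrist_force: [0.3, 0.7, -3.4]
gripper_width: 0.0157
gripper_force: 50.0
```

Request:
send_rows(
  rows=[
    [0, 0, 0, 0, 0, 0, 0.1],
    [0, 0, 0, 0, 0, 0, 0.1],
    [0, 0, 0, 0, 0, 0, 0.1],
  ],
)

```text
time: 33.65
tcp_pos: [0.6135, -0.0285, 0.1894]
tool_rot: [-0.002, 0.658, 0.753, -0.001]
wrist_force: [-0.2, 0.0, -4.7]
gripper_width: 0.0157
gripper_force: 50.0
```

```bash
python3 - <<'E'
from h import *
import json
s,R=tool();print(s["gripper_width"],s["gripper_force"],s["wrist_force"],s["moment"]);go([.6155,-.031,.14],.138)
im=np.ascontiguousarray(r.capture("wrist")[...,::-1]); cv2.imwrite("pics/w10.png",im)
json.dump({k:np.array(s[k]).tolist() for k in("tcp_pos","tool_rot")},open("w10.json","w"))
im=np.ascontiguousarray(r.capture("scene")[...,::-1]); cv2.imwrite("pics/s10.png",im)
# pictured both tips & holes expected
for X in ([.6052,.0476,.13],[.6271,-.11,.13]): print(np.round(w2pix("wrist",X,s),1))
a=cv2.imread("pics/w10.png")
cv2.imwrite("pics/c10.png",np.vstack([cv2.resize(a[:,80:480],(571,600))]))
E
```

```text
0.015691060115275036 49.997937083244324 [-0.21769403  0.03464892 -4.66016612] [-0.03270006  0.07199266 -0.05542121]
shift [-0.0028  0.0018  0.0494] turn -0.0023 tilt fix [-0.0041 -0.0021  0.    ] t 33.65 tcp [ 0.6135 -0.0285  0.1894] yang 0.136 j6 -0.379
[284.7 117.2]
[284.1 325.4]
```

View pics/w10.png

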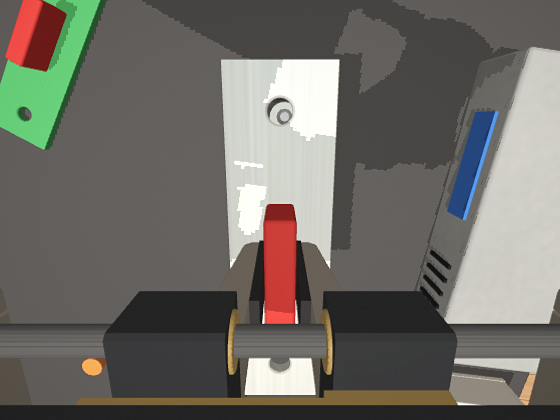

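Through the hole centred at about (280,111) I can see the tip of pin_a at (284,116); prediction was (284.7,117.2). Computing the correction.

```bash
python3 - <<'E'
from h import *
import json
s={k:np.array(v) for k,v in json.load(open("w10.json")).items()}
q=s["tool_rot"];R=Ro.from_quat([q[1],q[2],q[3],q[0]]).as_matrix();T=lambda X:R.T@(np.array(X)-s["tcp_pos"])
W=lambda P:R@np.array(P)+s["tcp_pos"]
for P in ([.08,0,.0146],[-.08,0,.0146],[.03,0,-.0194],[-.03,0,-.0194],[.105,.03,.0146],[.105,-.03,.0146]): print(P,np.round(w2pix("wrist",W(P),s),1))
print("pins in tool",T([.6052,.0476,.13]).round(4),T([.6271,-.11,.13]).round(4),T(pix2w("wrist",284,116,.13,s)).round(4))
z=W([.08,0,.0146])[2]; print("hole a tool", T(pix2w("wrist",280.2,111,z,s)).round(4))
z=W([-.08,0,.0146])[2]; print("corners tool", T(pix2w("wrist",221,60,z,s)).round(4),T(pix2w("wrist",339.5,60,z,s)).round(4))
E
```

```text
[0.08, 0, 0.0146] [281.7 109.4]
[-0.08, 0, 0.0146] [281.1 363.6]
[0.03, 0, -0.0194] [282.  219.8]
[-0.03, 0, -0.0194] [281.6 331.1]
[0.105, 0.03, 0.0146] [341.4  57.5]
[0.105, -0.03, 0.0146] [222.3  57.3]
pins in tool [0.0764 0.0023 0.0595] [-0.0827  0.0027  0.0592] [0.0772 0.0018 0.0595]
hole a tool [ 0.0792 -0.0008  0.0146]
corners tool [ 0.1038 -0.0308  0.0151] [0.1039 0.0291 0.0149]
```

Request:
send_rows(
  rows=[
    [-0.002, 0.003, 0.01, 0, 0, 0, 0.1],
    [-0.002, 0.003, 0.025, 0, 0, 0, 0.1],
    [-0.002, 0.003, 0.025, 0, 0, 0, 0.1],
    [-0.002, 0.003, 0.025, 0, 0, 0, 0.1],
    [-0.002, 0.003, 0.025, 0, 0, 0, 0.1],
  ],
)

```text
time: 34.25
tcp_pos: [0.6184, -0.0312, 0.1671]
tool_rot: [0.0, 0.657, 0.754, 0.0]
wrist_force: [-0.0, 0.4, -4.4]
gripper_width: 0.0154
gripper_force: 50.0
```

```bash
python3 - <<'E'
from h import *
s,R=tool();im=np.ascontiguousarray(r.capture("wrist")[...,::-1]); cv2.imwrite("pics/w11.png",im)
go([.6155,-.031,.12],.138); print(s["wrist_force"],s["moment"],s["gripper_width"])
W=lambda P:R@np.array(P)+s["tcp_pos"]
h=w2pix("wrist",W([.079,-.0009,.0146]),s);p=w2pix("wrist",[.6052,.0476,.13],s);print("hole",h,"pin",p)
u,v=map(int,h); cv2.imwrite("pics/c11.png",cv2.resize(im[v-40:v+40,u-50:u+50],None,fx=7,fy=7,interpolation=cv2.INTER_CUBIC)); print(u-50,v-40)
E
```

```text
shift [ 0.0007 -0.0031  0.0474] turn -0.002 tilt fix [ 0.0008  0.0003 -0.    ] t 34.3 tcp [ 0.6186 -0.0313  0.1674] yang 0.136 j6 -0.381
[-0.01606314  0.44239059 -4.35819451] [-0.00796018  0.1148868   0.07387321] 0.015370201619239753
hole (np.float64(280.008992865653), np.float64(111.36286216647763)) pin (np.float64(277.31138458403495), np.float64(110.78354226831239))
230 71
```

View pics/c11.png

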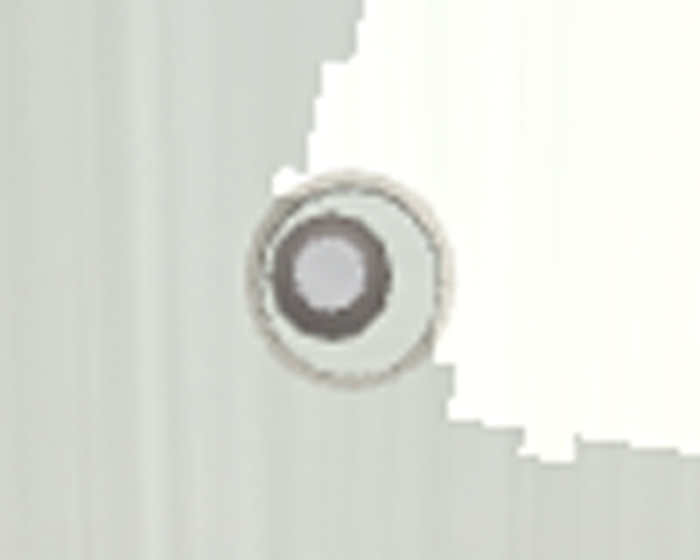

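Crop: hole centre at px (280.0,110.3), pin tip at (277.1,109.9). That needs y -1.5 mm and x +1 mm. Lowering over the tips.

Request:
send_rows(
  rows=[
    [0.001, -0.0015, 0.0, 0, 0, 0, 0.1],
    [0.001, -0.0015, 0.005, 0, 0, 0, 0.1],
    [0.001, -0.0015, 0.01, 0, 0, 0, 0.1],
    [0.001, -0.0015, 0.015, 0, 0, 0, 0.1],
    [0.001, -0.0015, 0.015, 0, 0, 0, 0.1],
    [0.001, -0.0015, 0.015, 0, 0, 0, 0.1],
  ],
)

```text
time: 34.9
tcp_pos: [0.6165, -0.0304, 0.1516]
tool_rot: [-0.0, 0.657, 0.754, -0.0]
wrist_force: [0.3, 0.5, -3.6]
gripper_width: 0.0158
gripper_force: 50.0
```

```bash
python3 - <<'E'
from h import *
s,R=tool(); go([.6155,-.031,.12],.138); print(s["wrist_force"],s["moment"],s["gripper_width"])
T=lambda X:(R.T@(np.array(X)-s["tcp_pos"])).round(4)
print(T([.6052,.0476,.13]),T([.6271,-.11,.13]))
im=np.ascontiguousarray(r.capture("wrist")[...,::-1]); cv2.imwrite("pics/w12.png",im)
# pin tip vs hole: grey blob structure
g=cv2.cvtColor(im,6)[85:140,250:310]; y,x=np.nonzero(g<140); print("dark",x.mean()+250,y.mean()+85,len(x),"pred",w2pix("wrist",[.6052,.0476,.13],s))
E
```

```text
shift [-0.0005 -0.001   0.0316] turn -0.002 tilt fix [-0.0006 -0.0002  0.    ] t 34.9 tcp [ 0.6165 -0.0304  0.1516] yang 0.136 j6 -0.381
[ 0.3332811   0.48132306 -3.62680321] [-0.09320555  0.08825008 -0.02558723] 0.015784831183356017
[ 0.0788 -0.0006  0.0216] [-0.0803 -0.0002  0.0215]
dark 279.4146341463415 111.34756097560975 164 pred (np.float64(280.55850691110817), np.float64(112.03368384709553))
```

Request:
send_rows(
  rows=[
    [0, -0.0003, 0.003, 0, 0, 0, 0.1],
    [0, -0.0003, 0.006, 0, 0, 0, 0.1],
    [0, -0.0003, 0.008, 0, 0, 0, 0.1],
    [0, -0.0003, 0.008, 0, 0, 0, 0.1],
  ],
)

```text
time: 35.35
tcp_pos: [0.616, -0.0304, 0.1434]
tool_rot: [-0.0, 0.657, 0.754, -0.0]
wrist_force: [0.1, -0.2, -4.8]
gripper_width: 0.0158
gripper_force: 50.0
```

Request:
send_rows(
  rows=[
    [0, 0, 0.003, 0, 0, 0, 0.1],
    [0, 0, 0.006, 0, 0, 0, 0.1],
    [0, 0, 0.009, 0, 0, 0, 0.1],
    [0, 0, 0.009, 0, 0, 0, 0.1],
  ],
)

```text
time: 35.75
tcp_pos: [0.6159, -0.0304, 0.1341]
tool_rot: [-0.001, 0.657, 0.754, -0.0]
wrist_force: [-0.7, 0.0, -5.4]
gripper_width: 0.0157
gripper_force: 50.0
```

```bash
python3 - <<'E'
from h import *
s,R=tool(); go([.6155,-.031,.1226],.138); print(s["wrist_force"],s["moment"],s["gripper_width"])
E
```

```text
shift [-0.0005 -0.0004  0.0115] turn -0.002 tilt fix [-0.0012 -0.0005  0.    ] t 35.75 tcp [ 0.6159 -0.0304  0.1341] yang 0.136 j6 -0.381
[-0.65774883  0.03177637 -5.35715143] [-0.05088895  0.04007264  0.02402146] 0.01568083477666712
```

Sliding freely over both pins. Continuing down to the shoulders.

Request:
send_rows(
  rows=[
    [0, 0, 0.003, 0, 0, 0, 0.1],
    [0, 0, 0.006, 0, 0, 0, 0.1],
    [0, 0, 0.009, 0, 0, 0, 0.1],
    [0, 0, 0.009, 0, 0, 0, 0.1],
  ],
)

```text
time: 36.15
tcp_pos: [0.6159, -0.0304, 0.1252]
tool_rot: [-0.001, 0.657, 0.754, -0.0]
wrist_force: [0.9, -0.1, -3.2]
gripper_width: 0.0158
gripper_force: 50.0
```

Request:
send_rows(
  rows=[
    [0, 0, 0.001, 0, 0, 0, 0.1],
    [0, 0, 0.002, 0, 0, 0, 0.1],
    [0, 0, 0.003, 0, 0, 0, 0.1],
    [0, 0, 0.003, 0, 0, 0, 0.1],
  ],
)

```text
time: 36.55
tcp_pos: [0.6163, -0.0305, 0.1228]
tool_rot: [-0.0, 0.657, 0.754, -0.0]
wrist_force: [0.0, -0.2, -3.7]
gripper_width: 0.0158
gripper_force: 50.0
```

```bash
python3 - <<'E'
from h import *
s,R=tool(); go([.6155,-.031,.1226],.138); print(s["wrist_force"],s["moment"],s["gripper_width"])
E
```

```text
shift [-0.0004 -0.0008  0.0002] turn -0.002 tilt fix [-0.0002 -0.0001  0.    ] t 36.55 tcp [ 0.6163 -0.0305  0.1228] yang 0.136 j6 -0.381
[ 0.00949608 -0.23435783 -3.68365462] [-0.0687152   0.0226521  -0.01753753] 0.015843804074809283
```

Request:
send_rows(
  rows=[
    [0, 0, 0.001, 0, 0, 0, 0.1],
    [0, 0, 0.0015, 0, 0, 0, 0.1],
    [0, 0, 0.0015, 0, 0, 0, 0.1],
  ],
)

```text
time: 36.85
tcp_pos: [0.6165, -0.0305, 0.1226]
tool_rot: [0.0, 0.657, 0.754, 0.0]
wrist_force: [-5.0, 1.1, 5.4]
gripper_width: 0.0159
gripper_force: 50.0
```

Request:
send_rows(
  rows=[
    [0, 0, 0.0005, 0, 0, 0, 0.1],
    [0, 0, 0.001, 0, 0, 0, 0.1],
    [0, 0, 0.001, 0, 0, 0, 0.1],
  ],
)

```text
time: 37.15
tcp_pos: [0.6165, -0.0305, 0.1226]
tool_rot: [0.0, 0.657, 0.754, -0.0]
wrist_force: [-8.0, 1.2, 11.2]
gripper_width: 0.0161
gripper_force: 50.0
```

Seated at exactly the expected height, 0.1226. Releasing and withdrawing upward.

Request:
send_rows(
  rows=[
    [0, 0, -0.002, 0, 0, 0, 0.1],
    [0, 0, -0.002, 0, 0, 0, 0.5],
    [0, 0, -0.002, 0, 0, 0, 0.5],
    [0, 0, -0.002, 0, 0, 0, 0.5],
    [0, 0, -0.03, 0, 0, 0, 0.5],
    [0, 0, -0.07, 0, 0, 0, 0.5],
    [0, 0, -0.11, 0, 0, 0, 0.5],
    [0, 0, -0.13, 0, 0, 0, 0.5],
    [0, 0, -0.13, 0, 0, 0, 0.5],
    [0, 0, -0.13, 0, 0, 0, 0.5],
  ],
)

```text
time: 38.15
tcp_pos: [0.6162, -0.0305, 0.2496]
tool_rot: [-0.0, 0.657, 0.754, -0.0]
wrist_force: [-0.4, -0.9, -0.4]
gripper_width: 0.0461
gripper_force: 0.0
```

```bash
python3 - <<'E'
from h import *
im=np.ascontiguousarray(r.capture("scene")[...,::-1])
cv2.imwrite("pics/s13.png",np.hstack([cv2.resize(im[190:310,110:340],(766,400),interpolation=cv2.INTER_CUBIC)]))
E
```

```text
(no output)
```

View pics/s13.png

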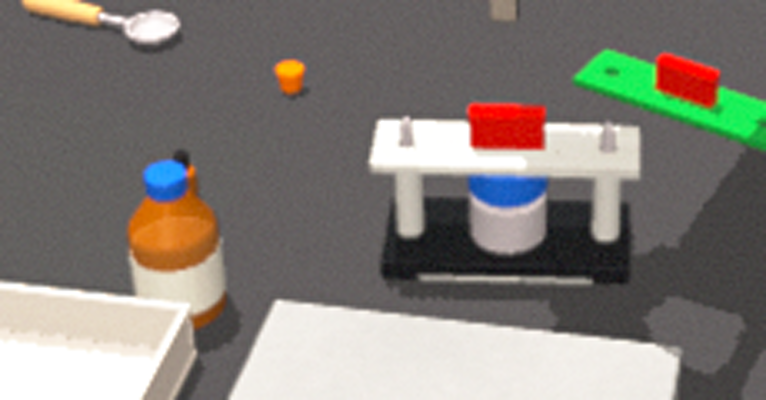

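The plate lies flat on both shoulders with both pins through it, at (405,130) and (608,135). The lid is down, no cylinders are left on the bench, and the stopper, vial and bottle are standing.

```bash
python3 -c "
from station import r
print(r.job_done())"
```

```text
the job is handed in; nothing more can be done
None
```

The job is handed in at about 38 s: all five cylinders are in the jar, the lid is screwed home and tight, the plate is flat on both shoulders, and the stopper, vial and bottle still stand (I did not re-check the beaker at the end, but the arm stayed clear of it).

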